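# Put up a drying shelf on the slotted rack

### The arm

A 6-joint arm with a two-finger parallel gripper is mounted at the origin on the work surface. World frame = base frame: x ahead of the robot, y to its left, z up, the work surface at z = 0. Lengths are in m, angles in rad, forces in N, time in s.
With the tool pointing down it reaches from about 0.275 to 0.975 m from the base axis. Payload 8.4 kg.
Tool frame: the origin (TCP) lies at the very end of the fingers, on their centre line; the grasp point (between the pads) lies robot.grip_point_offset behind it (robot.grip_point_offset is the distance from the TCP to the grasp point, in m); z points along the fingers, y is the direction in which the jaws open and shut (so a half turn about z gives the same grasp; the last joint's range is limited). The gripper opens to 92 mm and grips with 3 to 60 N. Pads are 20 mm wide; open, the fingers measure 128 mm over their backs; the gripper's body (75 mm by 189 mm) begins 69 mm behind the grasp point.
Start: joints at [1.225, 0.353, 1.633, -0, 1.155, -0.002], TCP at [0.211, 0.588, 0.215] pointing down, gripper open.
Joint ranges: [-2.63, 2.63], [-0.92, 2.1], [0.06, 2.66], [-1.3, 4.44], [0, 2.69], [-3.02, 3.02]. Speed limits (rad/s): [2.22, 2.22, 2.79, 3.14, 3.14, 3.14].

### API

Orientations are given as a rotation vector (axis times angle).
In Python, from cell import get_state, cams, workorder, robot gives the robot as it stands. The module is installed in compiled form; this text tells all that it offers.
- The arm moves only by the tool drive_tool, never from a script. Its argument "moves" is a list of rows, each a list of 3 entries, a list of its own where there are three numbers: the opening in per cent of the stroke, from 0 (shut) to 100 (fully open), then the shift along the tool's x, y, z in mm, then the turn, a rotation vector about the tool's x, y, z in degrees. A call has 1 to 10 rows; each row shifts and turns the commanded pose from where the row before left it, along the tool's axes as they then stand; what a row does not reach is not made up. A row lasts 1/12 s, in which the tool goes at most 41.7 mm and 7.16 degrees, less where a joint would pass 70% of its speed; a pose out of reach is approached as far as the arm can. A call is refused whole if a number of a shift passes 41.7 or a number of a turn 7.16, either way. A call with a gripper value outside its range is refused whole. The fingers move at their own pace and stop on an object; "squeeze" is the grip in N (left out, the last holds). Time passes only in rows, so rows that do not move let the fingers close. It gives the time, the measured TCP pose, the force and the opening at its end, in the units of the state.
- get_state(): the state, without advancing time (a new reading comes with each control period).
- cams.read_camera(name): name is "side" or "top" or "wrist"; returns the picture (480x640x3 uint8, red, green, blue); there is no depth.
- cams.get_calibration(name): a dict with "intrinsics" (3x3 intrinsics, pixels), "pose" (4x4, takes a point from camera to world coordinates). Camera axes: x right, y up, looking along -z (the intrinsics and any distortion apply to the point x, -y, -z); pixel columns grow to the right and rows downward; lengths in m; the calibration is good to about 2 mm. A picture is of the moment at which its call begins: read the wrist's pose just before it. get_calibration takes no time and is no camera call; for the wrist camera it gives the pose at the moment of the call.
- workorder.close_job(): hands the job in, once; it reports no verdict.
The state is a dict: "clock": time; "qpos": joint angles; "dq": joint speeds; "joint_torque": joint torques, N m; "tcp_pos": TCP position; "tcp_rot": TCP orientation; "ft_force": force on the tool from outside, world axes, zero at the start; "wrist_torque": the same for the moment, N m; "width": finger opening in m.
Only numpy, scipy, OpenCV 4.12 (cv2) and the standard library are available. Lean on these libraries where they do the work, as an engineer would, in place of code of your own. Each camera call takes 0.05 s, during which the arm holds its last target.

### The job

Put up the drying shelf for the soles: take every bracket with hooked tabs out of the crate, hook it into the slots of an upright of the rack and push it fully down until it locks, one on each of the two outer uprights and a third, if there is one, on the middle upright. Then lay the plywood board flat across the bracket arms, centred on the rack and square to it, and after that set the two wooden sole blanks flat on the board, one on each side of its rib. Leave the plain angles without tabs in the crate, and do not disturb the sole pile or the jar.

Things in the scene. Friction and masses are not known exactly. Their poses are not given: they have to be found in the camera images.
- b0_mid (a point): steel bracket: bar 130 long (x) x 22 wide x 30 high, with an upright 14 thick, 30 wide, 94 high (from the bar's underside) at its +x end, two hooked tabs on the upright's back and a 10 high stop on the bar's -x end; 0.25 kg. Stands on the bar's underside in the crate, tabs away from the robot. Point: mid-width, mid-height of the bar, 70 before the upright's back face, 15 above the underside; x to the tabs, z up
- b1_mid (a point): as b0. Tabs (of every bracket): one above the other on the upright's back face (+x); each a neck 9 wide, 9 high ending in a downturned lip with a rounded end 10 wide. Neck undersides lie 22 and 77 above the bar's underside; lips reach 20 below their neck; gap between back face and lip 6; tabs end 11 behind the back face
- b2_mid (a point): as b0. Two or three of the brackets are present, in any lanes of the crate; an absent one has no pose
- post0 (a point): left (+y) outer upright: white steel plate 44 wide (y), 4 thick, 205 high, with two slots 14 wide, 37 high right through it, one above the other. Point: on its front face (towards the robot), mid-width, at the bottom edge of the upper slot, 157 above the bench; the lower slot's bottom edge is 55 lower. Axes: x into the slot (away from the robot), y along the rack, z up
- post1 (a point): middle upright, as post0. How tabs go in (every upright): straight along x with the bracket 20 to 28 above its locked height, then down behind the plate. About 13 above home the upper tab meets two sprung round studs behind the plate and must be pushed past them (5 to 15 N down, best near the upright) until the necks rest on the slot bottoms
- post2 (a point): right (-y) outer upright, as post0; uprights are 110 apart. Locked in any upright, a bracket's point lies 70 in front of the upright's point and 62 below it (the bar may droop, so up to 3 lower still), bar about square to the plate; the locked bar has a little play and can swivel some 0.1 rad when knocked
- board_grip (a point): plywood board 100 (x) x 320 (y) x 12, flat on the bench, with a grip rib 70 (x) x 22 (y) x 34 high on the middle of its top; 0.35 kg. Point: centre of the rib, 29 above the board's underside. In place it lies on the bars between end stops and uprights, its y along the rack's y, this point about 72 in front of post1's point and 18 below it
- blank0_mid (a point): wooden sole blank 100 long (x) x 56 wide (y) x 28 thick with rounded ends, lying flat on the bench in front of the rack; 0.1 kg. Point: its centre. Beside the board's rib, long side across the board, 65 from the rib's centre, it lies clear of the rib and of the brackets' uprights
- blank1_mid (a point): wooden sole blank 100 long (x) x 56 wide (y) x 28 thick with rounded ends, lying flat on the bench in front of the rack; 0.1 kg. Point: its centre. Beside the board's rib, long side across the board, 65 from the rib's centre, it lies clear of the rib and of the brackets' uprights
- crate: blue open plastic crate 200 (x) x 320 (y) x 40 high, walls and floor 5 thick, fixed; origin at the centre of its underside. The brackets and plain angles stand in five lanes 54 apart along its y
- a0_mid (a point): plain steel angle without tabs: bar 76 long x 22 x 22 high with an upright 60 high; stands in the crate, not needed. Point: mid-height of the bar
- a1_mid (a point): plain steel angle without tabs: bar 76 long x 22 x 22 high with an upright 60 high; stands in the crate, not needed. Point: mid-height of the bar
- soles: pile of three sandal soles 270 x 86 x 42 high, bystander; origin at the centre of its underside
- gluejar: white jar 80 across, 90 high, bystander; origin at the centre of its underside
Things that resemble listed ones, but are neither listed nor needed, are in the scene too. Leave any orange or pink look-alike of the part that bears blank1_mid alone. What is shaped like the part that bears a1_mid but green or purple is not meant.

How it is judged:
On the way, in this order (a step that is already met when the one before it is completed fails the run):
1. every bracket is hooked into an upright and locked fully down, with both outer uprights filled (((x of b0_mid in the frame of post0 between -0.077 and -0.064 m and y of b0_mid in the frame of post0 between -0.014 and 0.014 m and z of b0_mid in the frame of post0 between -0.07 and -0.057 m and angle between the x axis of b0_mid and the x axis of post0, either way round below 0.2 rad) or (x of b0_mid in the frame of post1 between -0.077 and -0.064 m and y of b0_mid in the frame of post1 between -0.014 and 0.014 m and z of b0_mid in the frame of post1 between -0.07 and -0.057 m and angle between the x axis of b0_mid and the x axis of post1, either way round below 0.2 rad) or (x of b0_mid in the frame of post2 between -0.077 and -0.064 m and y of b0_mid in the frame of post2 between -0.014 and 0.014 m and z of b0_mid in the frame of post2 between -0.07 and -0.057 m and angle between the x axis of b0_mid and the x axis of post2, either way round below 0.2 rad)) and ((x of b1_mid in the frame of post0 between -0.077 and -0.064 m and y of b1_mid in the frame of post0 between -0.014 and 0.014 m and z of b1_mid in the frame of post0 between -0.07 and -0.057 m and angle between the x axis of b1_mid and the x axis of post0, either way round below 0.2 rad) or (x of b1_mid in the frame of post1 between -0.077 and -0.064 m and y of b1_mid in the frame of post1 between -0.014 and 0.014 m and z of b1_mid in the frame of post1 between -0.07 and -0.057 m and angle between the x axis of b1_mid and the x axis of post1, either way round below 0.2 rad) or (x of b1_mid in the frame of post2 between -0.077 and -0.064 m and y of b1_mid in the frame of post2 between -0.014 and 0.014 m and z of b1_mid in the frame of post2 between -0.07 and -0.057 m and angle between the x axis of b1_mid and the x axis of post2, either way round below 0.2 rad)) and ((x of b2_mid in the frame of post0 between -0.077 and -0.064 m and y of b2_mid in the frame of post0 between -0.014 and 0.014 m and z of b2_mid in the frame of post0 between -0.07 and -0.057 m and angle between the x axis of b2_mid and the x axis of post0, either way round below 0.2 rad) or (x of b2_mid in the frame of post1 between -0.077 and -0.064 m and y of b2_mid in the frame of post1 between -0.014 and 0.014 m and z of b2_mid in the frame of post1 between -0.07 and -0.057 m and angle between the x axis of b2_mid and the x axis of post1, either way round below 0.2 rad) or (x of b2_mid in the frame of post2 between -0.077 and -0.064 m and y of b2_mid in the frame of post2 between -0.014 and 0.014 m and z of b2_mid in the frame of post2 between -0.07 and -0.057 m and angle between the x axis of b2_mid and the x axis of post2, either way round below 0.2 rad)) and ((x of b0_mid in the frame of post0 between -0.077 and -0.064 m and y of b0_mid in the frame of post0 between -0.014 and 0.014 m and z of b0_mid in the frame of post0 between -0.07 and -0.057 m and angle between the x axis of b0_mid and the x axis of post0, either way round below 0.2 rad) or (x of b1_mid in the frame of post0 between -0.077 and -0.064 m and y of b1_mid in the frame of post0 between -0.014 and 0.014 m and z of b1_mid in the frame of post0 between -0.07 and -0.057 m and angle between the x axis of b1_mid and the x axis of post0, either way round below 0.2 rad) or (x of b2_mid in the frame of post0 between -0.077 and -0.064 m and y of b2_mid in the frame of post0 between -0.014 and 0.014 m and z of b2_mid in the frame of post0 between -0.07 and -0.057 m and angle between the x axis of b2_mid and the x axis of post0, either way round below 0.2 rad)) and ((x of b0_mid in the frame of post2 between -0.077 and -0.064 m and y of b0_mid in the frame of post2 between -0.014 and 0.014 m and z of b0_mid in the frame of post2 between -0.07 and -0.057 m and angle between the x axis of b0_mid and the x axis of post2, either way round below 0.2 rad) or (x of b1_mid in the frame of post2 between -0.077 and -0.064 m and y of b1_mid in the frame of post2 between -0.014 and 0.014 m and z of b1_mid in the frame of post2 between -0.07 and -0.057 m and angle between the x axis of b1_mid and the x axis of post2, either way round below 0.2 rad) or (x of b2_mid in the frame of post2 between -0.077 and -0.064 m and y of b2_mid in the frame of post2 between -0.014 and 0.014 m and z of b2_mid in the frame of post2 between -0.07 and -0.057 m and angle between the x axis of b2_mid and the x axis of post2, either way round below 0.2 rad))), for 0.2 s.
2. the board lies flat across the bars, centred on the rack, with the brackets locked (all of step 1 and x of board_grip in the frame of post1 between -0.095 and -0.05 m and y of board_grip in the frame of post1 between -0.032 and 0.032 m and z of board_grip in the frame of post1 between -0.03 and -0.01 m and angle between board_grip's own z axis and vertical below 0.1 rad and angle between the y axis of board_grip and the y axis of post1, either way round below 0.12 rad and linear speed of board below 0.02 m/s), for 0.2 s.
At the end, for the whole second after the job is handed in: every bracket present is locked in an upright (14 mm sideways, 6 along x, 5 above to 8 below its locked place, 0.2 rad), both outer uprights filled; the board rests flat on the bars, centred within 32 mm, 0.12 rad square; a blank flat on it on each side of its rib; plain angles in the crate (all of step 2 and ((y of blank0_mid in the frame of board_grip between 0.036 and 0.145 m and x of blank0_mid in the frame of board_grip between -0.03 and 0.03 m and z of blank0_mid in the frame of board_grip between -0.01 and 0.004 m and y of blank1_mid in the frame of board_grip between -0.145 and -0.036 m and x of blank1_mid in the frame of board_grip between -0.03 and 0.03 m and z of blank1_mid in the frame of board_grip between -0.01 and 0.004 m) or (y of blank0_mid in the frame of board_grip between -0.145 and -0.036 m and x of blank0_mid in the frame of board_grip between -0.03 and 0.03 m and z of blank0_mid in the frame of board_grip between -0.01 and 0.004 m and y of blank1_mid in the frame of board_grip between 0.036 and 0.145 m and x of blank1_mid in the frame of board_grip between -0.03 and 0.03 m and z of blank1_mid in the frame of board_grip between -0.01 and 0.004 m)) and linear speed of each of blank0, blank1 below 0.02 m/s and x of a0_mid in the frame of crate between -0.1 and 0.1 m and y of a0_mid in the frame of crate between -0.16 and 0.16 m and height (world z) of each of a0_mid, a1_mid below 0.05 m and x of a1_mid in the frame of crate between -0.1 and 0.1 m and y of a1_mid in the frame of crate between -0.16 and 0.16 m); the robot touches nothing.
It fails at once if the sole pile is pushed aside or toppled (distance of soles from where it was at the start of the episode above 0.03 m).
It fails at once if the jar is pushed aside or toppled (distance of gluejar from where it was at the start of the episode above 0.03 m).
Of b0, b1, b2 only 2 to 3 are there at a start; the rules pass over those that are not, and their reading is None.
At some moment in a run one of board may be knocked a few centimetres aside while the robot is not near it.
It also fails if it takes over 210 s, if anything falls off the work surface, if the arm or the gripper's body presses on something with over 40 N, if the wrist force passes 120 N, or if a joint passes its speed limit or range.

## Working session

There is one attempt and no reset: what is moved stays moved. The work goes in short steps, Python scripts to look and compute and a tool call to move; the robot and the scene stay as the last step left them, time stands still between calls to the robot, and variables do not carry over. Pictures are saved under pics/ and viewed, and the job is handed in when it is done.

Besides the shell and the picture viewer there is one more tool, called after "Request:" as name(argument=value, ...) on one line, values as JSON. drive_tool: Moves the arm, as the interface text tells. Its arguments: {"type":"object","properties":{"moves":{"type":"array","items":{"type":"array"}},"squeeze":{"type":"number"}},"required":["moves"]}

```bash
ls; mkdir -p pics
cat > h.py <<'E'
from cell import get_state, cams, workorder, robot
import numpy as np, cv2
def snap(n,f):
    c=cams.get_calibration(n); im=cams.read_camera(n)
    cv2.imwrite('pics/'+f+'.png',cv2.cvtColor(im,cv2.COLOR_RGB2BGR)); np.savez('pics/'+f+'.npz',K=c['intrinsics'],P=c['pose'],im=im)
    return im,c
def ray(c,u,v):
    K=np.array(c['intrinsics']);P=np.array(c['pose'])
    d=np.array([(u-K[0,2])/K[0,0],-(v-K[1,2])/K[1,1],-1.0])
    return P[:3,3],P[:3,:3]@d
def onz(c,u,v,z):
    o,d=ray(c,u,v); return o+d*(z-o[2])/d[2]
def onx(c,u,v,x):
    o,d=ray(c,u,v); return o+d*(x-o[0])/d[0]
def proj(c,p):
    K=np.array(c['intrinsics']);P=np.array(c['pose'])
    q=P[:3,:3].T@(np.array(p)-P[:3,3]); return K[0,0]*q[0]/-q[2]+K[0,2], K[1,1]*-q[1]/-q[2]+K[1,2]
def load(f):
    z=np.load('pics/'+f+'.npz'); return z['im'],{'intrinsics':z['K'],'pose':z['P']}
E
python3 - <<'E'
from h import *
print(robot.grip_point_offset,get_state())
for n in ['side','top','wrist']:
    im,c=snap(n,n+'0'); print(n,{k:np.round(v,4).tolist() if k in('pose','intrinsics') else v for k,v in c.items()})
E
```

```text
pics
0.0187 {'clock': 0.0, 'qpos': array([ 1.22461604e+00,  3.53626432e-01,  1.63413998e+00,  1.62474381e-05,
        1.15518846e+00, -2.36194291e-03]), 'dq': array([-0.00019306,  0.00170556,  0.00139314,  0.00054034, -0.00057305,
       -0.00072837]), 'joint_torque': array([-1.31084191e-03, -5.93835640e+01, -3.34236073e+01,  6.95878942e-02,
        2.32429861e-02, -8.12005737e-05]), 'tcp_pos': array([0.21048167, 0.58796375, 0.21387475]), 'tcp_rot': array([-5.37379578e-01, -3.09503590e+00,  2.10313852e-03]), 'ft_force': array([0.26845577, 0.14686892, 0.15322712]), 'wrist_torque': array([-0.01190156,  0.02012639,  0.04155895]), 'width': 0.09188274973800901}
side {'intrinsics': [[545.425, 0.0, 316.2875], [0.0, 545.425, 243.2372], [0.0, 0.0, 1.0]], 'pose': [[0.9346, 0.2483, -0.2547, 0.1417], [-0.3552, 0.6878, -0.6331, -0.8304], [0.018, 0.6821, 0.731, 1.0388], [0.0, 0.0, 0.0, 1.0]]}
top {'intrinsics': [[552.8005, 0.0, 311.8004], [0.0, 552.8005, 241.0433], [0.0, 0.0, 1.0]], 'pose': [[-0.0352, 0.9765, -0.2127, 0.1385], [-0.9994, -0.0347, 0.0064, -0.007], [-0.0011, 0.2128, 0.9771, 1.6742], [0.0, 0.0, 0.0, 1.0]]}
wrist {'intrinsics': [[362.4252, 0.0, 319.9327], [0.0, 362.4252, 239.4642], [0.0, 0.0, 1.0]], 'pose': [[0.3368, -0.9099, -0.2421, 0.1419], [0.9416, 0.3252, 0.0876, 0.6123], [-0.001, -0.2575, 0.9663, 0.3836], [0.0, 0.0, 0.0, 1.0]]}
```

View pics/side0.png

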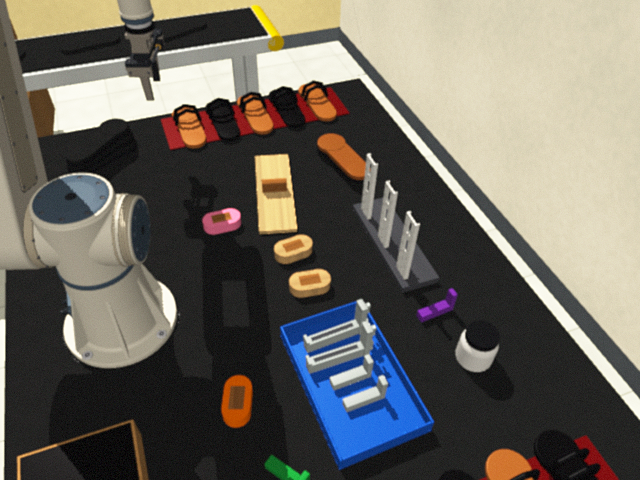

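View pics/top0.png

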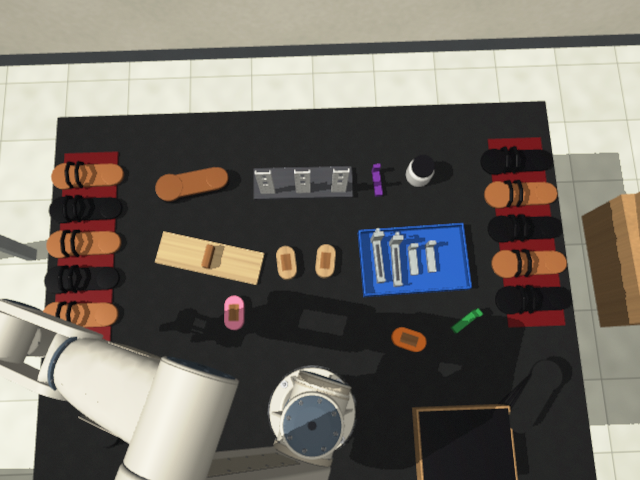

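View pics/wrist0.png

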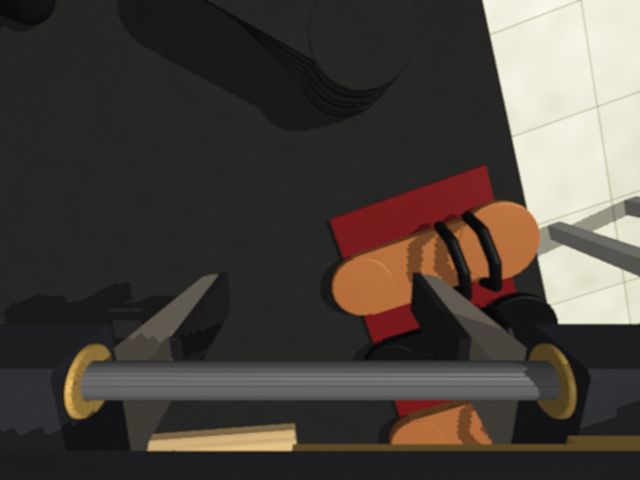

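The side view shows three uprights at (370,185), (388,213) and (409,245). The crate holds two tall tabbed pieces at (335,335) and (340,355) and two short plain angles at (352,377) and (365,398). The board is at (275,195) and the blanks at (293,249) and (310,283). Next I'll enlarge the views and measure.

Run:
```python
from h import *
im,c=load('top0'); b=cv2.cvtColor(im,cv2.COLOR_RGB2BGR)
cv2.imwrite('pics/z1.png',cv2.resize(b[215:305,350:480],None,fx=6,fy=6,interpolation=cv2.INTER_CUBIC))
cv2.imwrite('pics/z2.png',cv2.resize(b[155:210,240:370],None,fx=6,fy=6,interpolation=cv2.INTER_CUBIC))
im,c=load('side0'); b=cv2.cvtColor(im,cv2.COLOR_RGB2BGR)
cv2.imwrite('pics/z3.png',cv2.resize(b[290:470,270:440],None,fx=3.3,fy=3.3,interpolation=cv2.INTER_CUBIC))
cv2.imwrite('pics/z4.png',cv2.resize(b[140:295,340:450],None,fx=3.8,fy=3.8,interpolation=cv2.INTER_CUBIC))
```

```text
(no output)
```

View pics/z1.png

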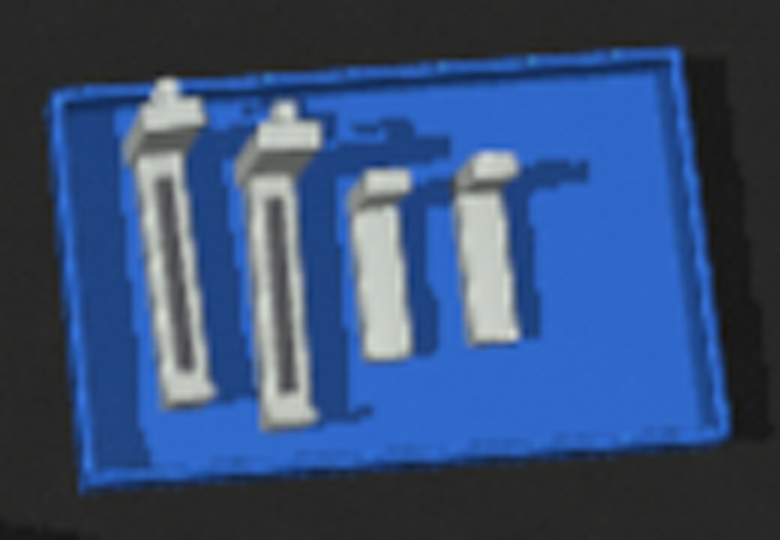

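View pics/z2.png

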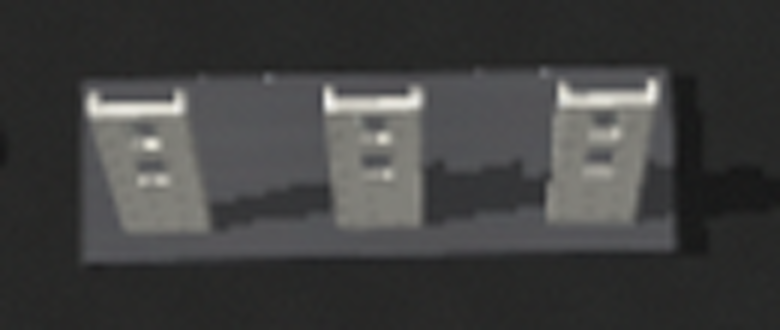

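View pics/z3.png

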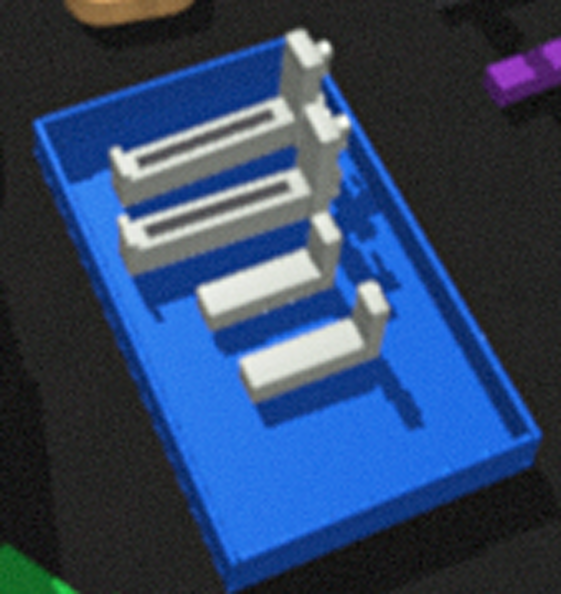

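View pics/z4.png

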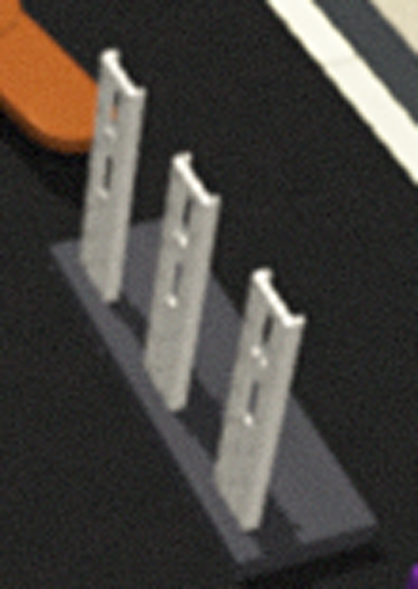

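Run:
```python
from h import *
im,c=load('top0')
Z2=lambda a,b:(240+(a-2.5)/6,155+(b-2.5)/6)
Z1=lambda a,b:(350+(a-2.5)/6,215+(b-2.5)/6)
for n,pts in {'top':[(90,113),(185,109),(328,110),(422,107),(560,105),(655,103)]}.items():
    for p in pts: print(n,onz(c,*Z2(*p),.205).round(4))
for p in [(125,232),(210,230),(337,228),(422,226),(548,222),(635,221)]: print('bot z.006',onz(c,*Z2(*p),.006).round(4))
for p in [(82,262),(676,248),(668,68),(82,82)]: print('base z.006',onz(c,*Z2(*p),.006).round(4))
for p in [(52,92),(682,50),(728,437),(82,488)]: print('crate z.04',onz(c,*Z1(*p),.04).round(4))
print('b: upright top front edge corners z.099')
for p in [(140,128),(204,122),(252,152),(320,146)]: print(onz(c,*Z1(*p),.099).round(4))
print('stop top front corners z .045')
for p in [(165,406),(210,398),(262,430),(315,423)]: print(onz(c,*Z1(*p),.045).round(4))
print('groove ends z .035')
for p in [(164,180),(186,370),(272,198),(290,392)]: print(onz(c,*Z1(*p),.035).round(4))
print('angles bar corners z.027')
for p in [(364,360),(411,354),(470,343),(519,338)]: print(onz(c,*Z1(*p),.027).round(4))
# blanks, board by color
hsv=cv2.cvtColor(im,cv2.COLOR_RGB2HSV)
m=cv2.inRange(hsv,(12,50,120),(28,190,255)); m[:225]=0;m[300:]=0;m[:,:150]=0;m[:,345:]=0
cs,_=cv2.findContours(m,0,1)
for k in cs:
    if cv2.contourArea(k)>100:
        r=cv2.minAreaRect(k); print(r); bx=cv2.boxPoints(r)
        z=.012 if cv2.contourArea(k)>1500 else .028
        P=[onz(c,*q,z)[:2].round(4) for q in bx]; print(P,np.mean(P,0),[np.linalg.norm(P[i]-P[i-1]).round(4) for i in range(4)])
```

```text
top [0.6572 0.1363 0.205 ]
top [0.6576 0.092  0.205 ]
top [0.6547 0.0255 0.205 ]
top [ 0.6547 -0.0184  0.205 ]
top [ 0.6533 -0.0827  0.205 ]
top [ 0.6527 -0.1269  0.205 ]
bot z.006 [0.6612 0.1382 0.006 ]
bot z.006 [0.6607 0.0936 0.006 ]
bot z.006 [0.6594 0.027  0.006 ]
bot z.006 [ 0.6589 -0.0176  0.006 ]
bot z.006 [ 0.6588 -0.0838  0.006 ]
bot z.006 [ 0.6577 -0.1295  0.006 ]
base z.006 [0.6456 0.161  0.006 ]
base z.006 [ 0.6422 -0.1502  0.006 ]
base z.006 [ 0.7417 -0.151   0.006 ]
base z.006 [0.7449 0.1597 0.006 ]
crate z.04 [ 0.5237 -0.1601  0.04  ]
crate z.04 [ 0.5343 -0.4809  0.04  ]
crate z.04 [ 0.3365 -0.4852  0.04  ]
crate z.04 [ 0.3226 -0.1642  0.04  ]
b: upright top front edge corners z.099
[ 0.4903 -0.1964  0.099 ]
[ 0.4922 -0.2277  0.099 ]
[ 0.4764 -0.2501  0.099 ]
[ 0.4782 -0.2834  0.099 ]
stop top front corners z .045
[ 0.3611 -0.207   0.045 ]
[ 0.3643 -0.2295  0.045 ]
[ 0.3475 -0.2541  0.045 ]
[ 0.35   -0.2805  0.045 ]
groove ends z .035
[ 0.4773 -0.2146  0.035 ]
[ 0.3802 -0.2198  0.035 ]
[ 0.4661 -0.2685  0.035 ]
[ 0.3673 -0.2708  0.035 ]
angles bar corners z.027
[ 0.38
[... 295 characters left out ...]
  0.062375] [np.float64(0.1003), np.float64(0.0577), np.float64(0.1004), np.float64(0.057)]
((324.9931335449219, 260.082763671875), (19.100460052490234, 32.5538330078125), 4.763641834259033)
[array([ 0.3905, -0.0211]), array([ 0.4899, -0.0329]), array([ 0.4829, -0.0907]), array([ 0.3837, -0.0781])] [ 0.43675 -0.0557 ] [np.float64(0.0574), np.float64(0.1001), np.float64(0.0582), np.float64(0.1)]
((209.1304931640625, 257.403564453125), (105.07781982421875, 33.397769927978516), 12.33908748626709)
[array([0.4503, 0.4651]), array([0.5521, 0.4456]), array([0.4701, 0.1296]), array([0.3703, 0.1528])] [0.4607   0.298275] [np.float64(0.3224), np.float64(0.1037), np.float64(0.3265), np.float64(0.1025)]
```

```bash
cat >> h.py <<'E'
from scipy.spatial.transform import Rotation as R
def go(x,y,z,yaw):
    s=get_state(); Rt=R.from_rotvec(s['tcp_rot']).as_matrix()
    T=(R.from_euler('z',yaw)*R.from_euler('y',np.pi)).as_matrix()
    rv=np.degrees(R.from_matrix(Rt.T@T).as_rotvec())
    d=np.array([x,y,z])-s['tcp_pos']
    cy=np.arctan2(Rt[1,1],Rt[0,1])-np.pi/2
    print('t',round(s['clock'],2),'tcp',s['tcp_pos'].round(4),'yaw',round(cy,4),'F',s['ft_force'].round(1),'w',round(s['width'],4))
    print(' turn(deg)',rv.round(2),' shift if turned first(mm)',(1000*T.T@d).round(1),' shift now axes',(1000*Rt.T@d).round(1))
E
python3 -c "
from h import *
go(.432,-.268,.2,.02)"
```

```text
t 0.15 tcp [0.2106 0.5881 0.2141] yaw -0.3438 F [-0.5 -0.   0.8] w 0.0917
 turn(deg) [-6.000e-02 -1.000e-02 -2.085e+01]  shift if turned first(mm) [-204.3 -860.4   14.1]  shift now axes [-497.1 -731.3   14.8]
```

Request:
drive_tool(moves=[[43,[0,0,0],[0,0,-7]],[43,[0,0,0],[0,0,-7]],[43,[0,0,0],[0,0,-6.8]],[43,[0,-40,0],[0,0,0]],[43,[-10,-40,0],[0,0,0]],[43,[-10,-40,0],[0,0,0]],[43,[-10,-40,0],[0,0,0]],[43,[-10,-40,0],[0,0,0]],[43,[-10,-40,0],[0,0,0]],[43,[-10,-40,0],[0,0,0]]], squeeze=40)

```text
clock: 0.98
tcp_pos: [0.2759, 0.3077, 0.2144]
tcp_rot: [-0.031, 3.141, -0.0]
ft_force: [1.5, -0.0, 0.3]
width: 0.0396
```

Request:
drive_tool(moves=[[43,[-10,-40,0],[0,0,0]],[43,[-10,-40,0],[0,0,0]],[43,[-10,-40,0],[0,0,0]],[43,[-10,-40,0],[0,0,0]],[43,[-10,-40,0],[0,0,0]],[43,[-10,-40,0],[0,0,0]],[43,[-10,-40,0],[0,0,0]],[43,[-10,-40,0],[0,0,0]],[43,[-10,-40,0],[0,0,0]],[43,[-10,-40,0],[0,0,0]]])

```text
clock: 1.82
tcp_pos: [0.3836, -0.0906, 0.2148]
tcp_rot: [-0.029, 3.141, -0.0]
ft_force: [0.6, 0.9, 0.4]
width: 0.0397
```

Request:
drive_tool(moves=[[43,[-10,-40,0],[0,0,0]],[43,[-10,-40,0],[0,0,0]],[43,[-10,-40,0],[0,0,0]],[43,[0,-36,0],[0,0,0]],[43,[0,0,0],[0,0,0]]])

```text
clock: 2.23
tcp_pos: [0.4174, -0.2493, 0.2146]
tcp_rot: [-0.026, 3.141, -0.004]
ft_force: [-0.7, 0.1, 0.1]
width: 0.0396
```

Run:
```python
from h import *
go(.432,-.268,.2,.02)
im,c=snap('wrist','w1')
```

```text
t 2.23 tcp [ 0.4174 -0.2493  0.2146] yaw 0.0163 F [-0.7  0.1  0.1] w 0.0396
 turn(deg) [-0.14  0.04 -0.21]  shift if turned first(mm) [-14.2 -19.   14.6]  shift now axes [-14.3 -18.9  14.6]
```

View pics/w1.png

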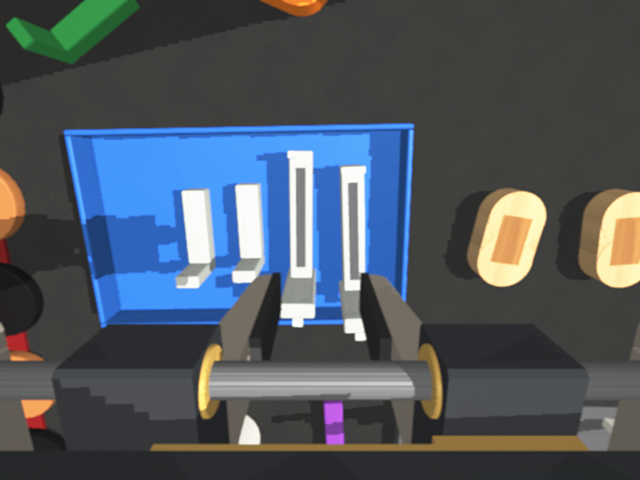

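Run:
```python
from h import *
im,c=load('w1')
for n,u,v,z in [('Bstop l',288,152,.045),('Bstop r',312,152,.045),('Bbar l',291,260,.035),('Bbar r',313,260,.035),('Bup l',283,311,.099),('Bup r',314,311,.099),('Astop l',341,167,.045),('Astop r',365,167,.045),('Abar l',344,260,.035),('Abar r',365,260,.035),('blank l',468,230,.02),('blank c',508,236,.028)]:
    print(n,onz(c,u,v,z).round(4))
```

```text
Bstop l [ 0.3532 -0.2801  0.045 ]
Bstop r [ 0.3528 -0.2582  0.045 ]
Bbar l [ 0.4598 -0.2786  0.035 ]
Bbar r [ 0.4594 -0.2563  0.035 ]
Bup l [ 0.4849 -0.2805  0.099 ]
Bup r [ 0.4844 -0.2538  0.099 ]
Astop l [ 0.3658 -0.2314  0.045 ]
Astop r [ 0.3654 -0.2094  0.045 ]
Abar l [ 0.4588 -0.2249  0.035 ]
Abar r [ 0.4585 -0.2037  0.035 ]
blank l [ 0.429 -0.097  0.02 ]
blank c [ 0.4327 -0.0591  0.028 ]
```

Request:
drive_tool(moves=[[43,[-17.5,-18.8,0],[0,0,0]],[43,[0,0,40],[0,0,0]],[43,[0,0,40],[0,0,0]],[43,[0,0,40],[0,0,0]],[43,[0,0,0],[0,0,0]]])

```text
clock: 2.7
tcp_pos: [0.4301, -0.2584, 0.0885]
tcp_rot: [0.031, -3.132, -0.01]
ft_force: [-2.4, 0.9, -0.6]
width: 0.0394
```

Run:
```python
from h import *
go(.435,-.268,.010,.016)
im,c=snap('wrist','w2')
```

```text
t 2.7 tcp [ 0.4301 -0.2584  0.0885] yaw 0.0198 F [-2.4  0.9 -0.6] w 0.0394
 turn(deg) [ 0.36 -0.55  0.22]  shift if turned first(mm) [-4.8 -9.7 78.5]  shift now axes [ -5.5 -10.2  78.4]
```

View pics/w2.png

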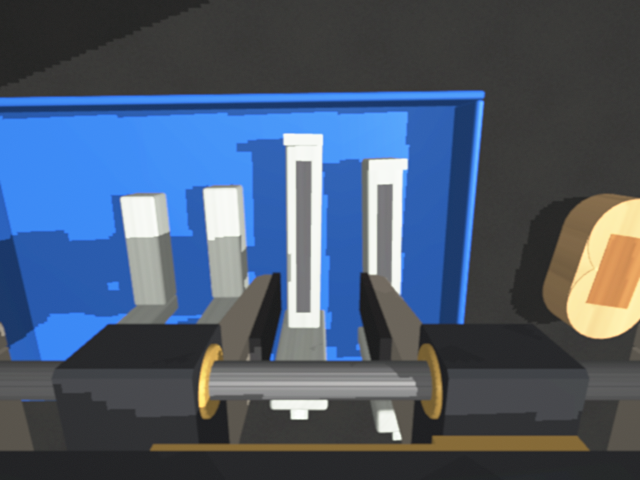

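Run:
```python
from h import *
go(.435,-.268,.010,.016)
```

```text
t 2.75 tcp [ 0.4317 -0.2595  0.0918] yaw 0.0199 F [ 0.2 -0.7  0.2] w 0.0395
 turn(deg) [ 0.27 -0.4   0.22]  shift if turned first(mm) [-3.2 -8.6 81.8]  shift now axes [-3.7 -9.  81.7]
```

Request:
drive_tool(moves=[[43,[-3.2,-8.8,0],[0.3,-0.4,0.2]],[43,[0,0,0],[0,0,0]],[43,[0,0,20],[0,0,0]],[43,[0,0,20],[0,0,0]],[43,[0,0,0],[0,0,0]],[43,[0,0,0],[0,0,0]]])

```text
clock: 3.25
tcp_pos: [0.4389, -0.2716, 0.0561]
tcp_rot: [-0.024, 3.133, -0.009]
ft_force: [-0.0, 0.3, 0.5]
width: 0.0393
```

Run:
```python
from h import *
im,c=snap('wrist','w3')
go(.435,-.268,.010,.016)
```

```text
t 3.3 tcp [ 0.4393 -0.2718  0.0565] yaw 0.0156 F [1.1 0.  0.3] w 0.0394
 turn(deg) [-0.37  0.52 -0.02]  shift if turned first(mm) [ 4.2  3.9 46.5]  shift now axes [ 4.7  4.2 46.5]
```

View pics/w3.png

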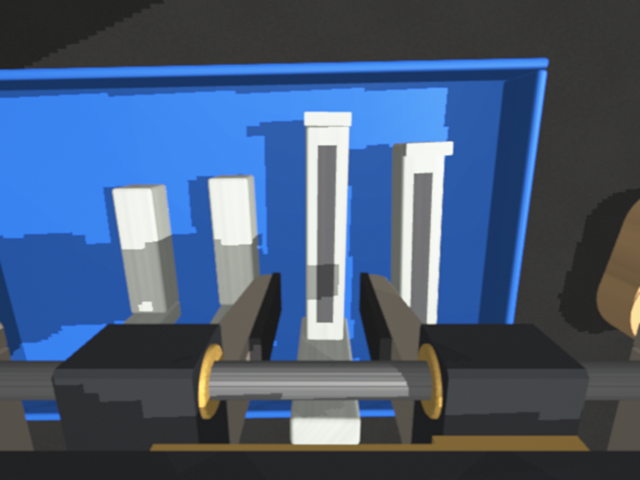

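Request:
drive_tool(moves=[[43,[0,0,0],[0,0,0]],[43,[0,0,0],[0,0,0]],[43,[0,0,0],[0,0,0]],[43,[0,0,0],[0,0,0]],[43,[0,0,0],[0,0,0]],[43,[0,0,0],[0,0,0]]])

```text
clock: 3.8
tcp_pos: [0.4383, -0.2712, 0.0547]
tcp_rot: [-0.025, 3.134, -0.008]
ft_force: [0.2, 0.5, 0.2]
width: 0.0398
```

Run:
```python
from h import *
go(.435,-.268,.010,.016)
```

```text
t 3.8 tcp [ 0.4383 -0.2712  0.0547] yaw 0.0157 F [0.2 0.5 0.2] w 0.0398
 turn(deg) [-0.3   0.41 -0.02]  shift if turned first(mm) [ 3.2  3.2 44.7]  shift now axes [ 3.5  3.5 44.7]
```

Request:
drive_tool(moves=[[43,[3,3.2,0],[-0.3,0.4,0]],[43,[0,0,11],[0,0,0]],[43,[0,0,11],[0,0,0]],[43,[0,0,11],[0,0,0]],[43,[0,0,11],[0,0,0]],[43,[0,0,0],[0,0,0]],[43,[0,0,0],[0,0,0]],[43,[0,0,0],[0,0,0]]])

```text
clock: 4.47
tcp_pos: [0.4351, -0.268, 0.0103]
tcp_rot: [0.025, -3.141, -0.001]
ft_force: [0.0, -0.6, 1.1]
width: 0.0396
```

Run:
```python
from h import *
im,c=snap('wrist','w4')
go(.435,-.268,.010,.016)
```

```text
t 4.52 tcp [ 0.4354 -0.2681  0.0107] yaw 0.0157 F [ 0.9 -1.3  0.4] w 0.04
 turn(deg) [-0.01  0.01 -0.02]  shift if turned first(mm) [0.4 0.2 0.7]  shift now axes [0.4 0.2 0.7]
```

View pics/w4.png

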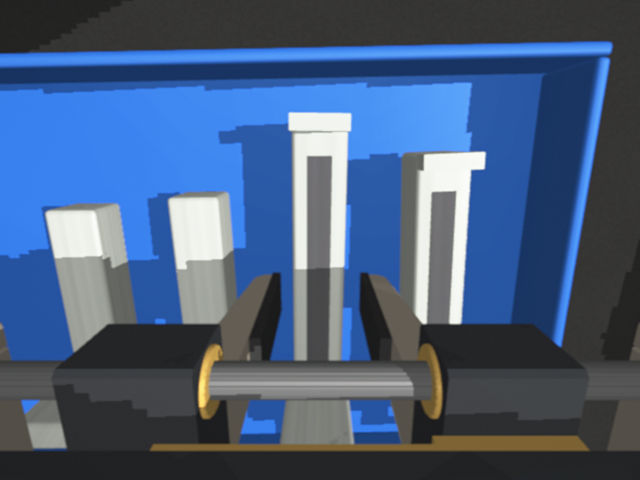

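Bracket B sits centred between the fingers, with the bar at columns 293–348. Now I'll close and lift.

Request:
drive_tool(moves=[[0,[0,0,0],[0,0,0]],[0,[0,0,0],[0,0,0]],[0,[0,0,0],[0,0,0]],[0,[0,0,0],[0,0,0]],[0,[0,0,-15],[0,0,0]],[0,[0,0,-30],[0,0,0]],[0,[0,0,-30],[0,0,0]],[0,[0,0,-30],[0,0,0]],[0,[0,0,-10],[0,0,0]],[0,[0,0,0],[0,0,0]]], squeeze=50)

```text
clock: 5.35
tcp_pos: [0.4366, -0.2689, 0.1279]
tcp_rot: [-0.025, 3.137, -0.004]
ft_force: [0.4, 0.2, -2.4]
width: 0.0218
```

Request:
drive_tool(moves=[[0,[0,0,0],[0,0,0]],[0,[0,0,0],[0,0,0]],[0,[0,0,0],[0,0,0]]])

```text
clock: 5.6
tcp_pos: [0.434, -0.2673, 0.1237]
tcp_rot: [0.025, -3.139, -0.003]
ft_force: [-0.4, 0.5, -2.9]
width: 0.0218
```

Run:
```python
from h import *
im,c=snap('wrist','w5')
go(.56,-.106,.125,-.016)
```

```text
t 5.65 tcp [ 0.4342 -0.2674  0.1238] yaw 0.0158 F [-1.3 -0.  -2.5] w 0.0217
 turn(deg) [ 0.09 -0.15  1.82]  shift if turned first(mm) [-123.2  163.4   -1.2]  shift now axes [-128.4  159.4   -1.2]
```

View pics/w5.png

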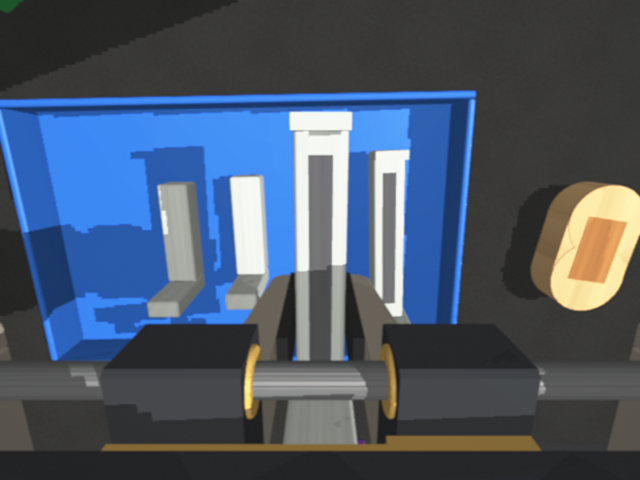

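Request:
drive_tool(moves=[[0,[0,0,0],[0,0,1.8]],[0,[-20,27,0],[0,0,0]],[0,[-20,27,0],[0,0,0]],[0,[-20,27,0],[0,0,0]],[0,[-20,27,0],[0,0,0]],[0,[-20,27,0],[0,0,0]],[0,[-20,28,0],[0,0,0]],[0,[-4,0,0],[0,0,0]],[0,[0,0,0],[0,0,0]],[0,[0,0,0],[0,0,0]]])

```text
clock: 6.48
tcp_pos: [0.5608, -0.107, 0.1244]
tcp_rot: [-0.023, -3.139, -0.0]
ft_force: [-0.6, -0.4, -2.5]
width: 0.0217
```

Request:
drive_tool(moves=[[0,[0,0,0],[0,0,0]],[0,[0,0,0],[0,0,0]],[0,[0,0,0],[0,0,0]],[0,[0,0,0],[0,0,0]]])

```text
clock: 6.82
tcp_pos: [0.5613, -0.1077, 0.1256]
tcp_rot: [-0.026, -3.141, 0.0]
ft_force: [0.0, 0.3, -2.0]
width: 0.0213
```

Run:
```python
from h import *
for n in ['side','top','wrist']: snap(n,n+'6')
go(.565,-.106,.125,-.016)
b=cv2.imread('pics/side6.png'); cv2.imwrite('pics/z5.png',cv2.resize(b[130:310,320:460],None,fx=4,fy=4,interpolation=cv2.INTER_CUBIC)[:600])
b=cv2.imread('pics/top6.png'); cv2.imwrite('pics/z6.png',cv2.resize(b[155:255,240:370],None,fx=5.5,fy=5.5,interpolation=cv2.INTER_CUBIC))
```

```text
t 6.97 tcp [ 0.5616 -0.1073  0.1257] yaw -0.0163 F [ 0.4  0.4 -2.3] w 0.0218
 turn(deg) [-0.    0.01 -0.01]  shift if turned first(mm) [-3.4  1.4  0.7]  shift now axes [-3.4  1.4  0.7]
```

View pics/z5.png

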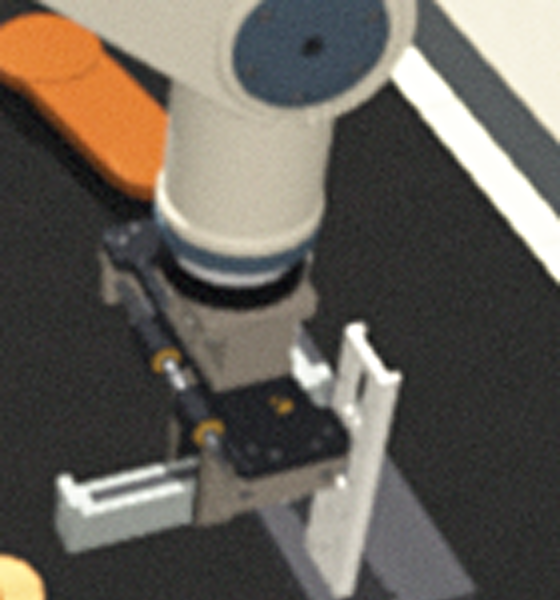

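View pics/z6.png

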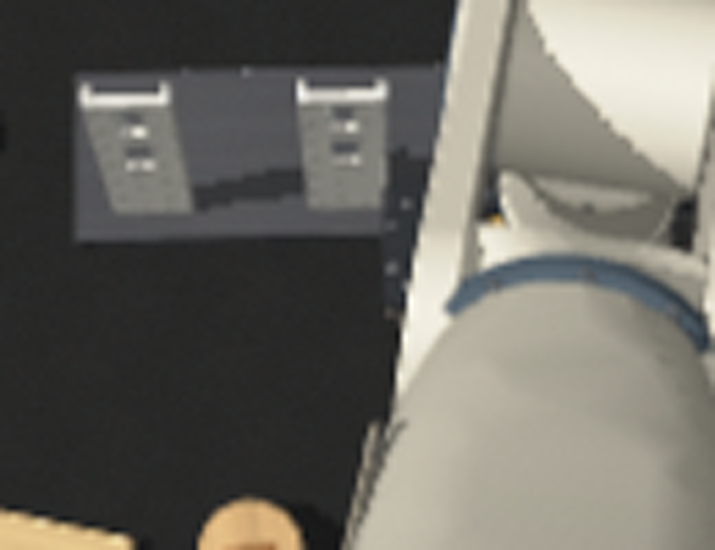

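View pics/wrist6.png

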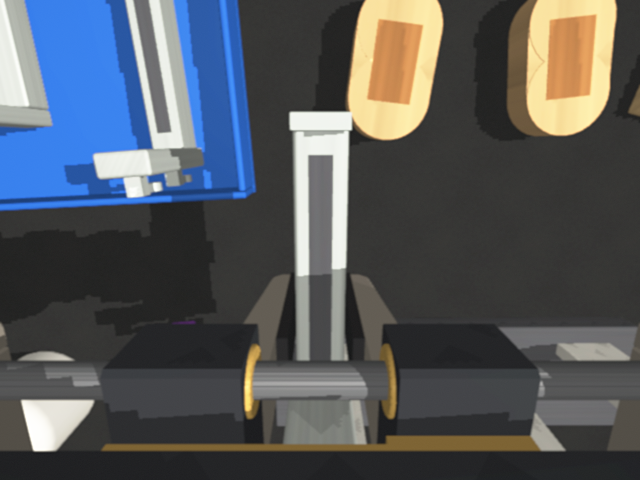

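Run:
```python
from h import *
b=cv2.imread('pics/side6.png')
f=lambda x0,y0,w,h,s:cv2.resize(b[y0:y0+h,x0:x0+w],None,fx=s,fy=s,interpolation=cv2.INTER_CUBIC)
cv2.imwrite('pics/z7.png',np.hstack([f(325,235,50,40,8),f(385,205,50,40,8)]))
b=cv2.imread('pics/side0.png')
cv2.imwrite('pics/z8.png',f(355,145,70,75,8))
b=cv2.imread('pics/wrist6.png')
cv2.imwrite('pics/z9.png',f(230,380,180,80,4))
```

```text
(no output)
```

View pics/z7.png

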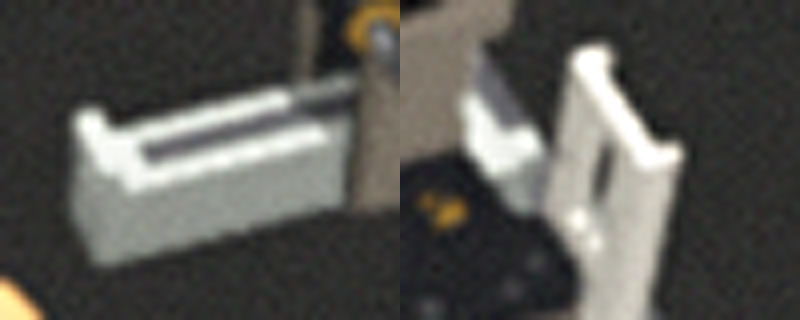

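View pics/z8.png

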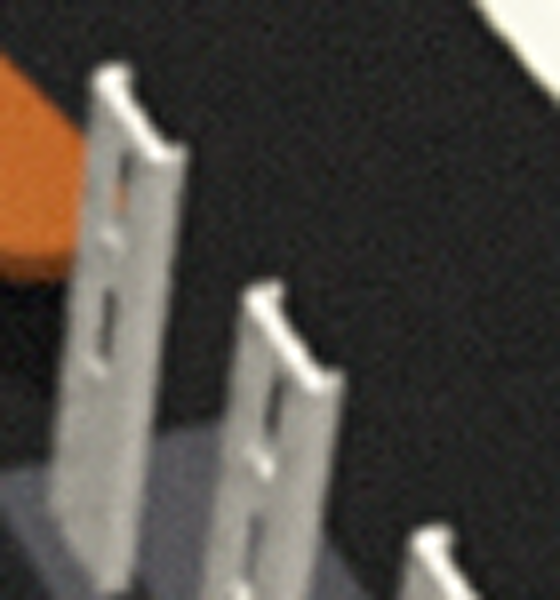

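View pics/z9.png

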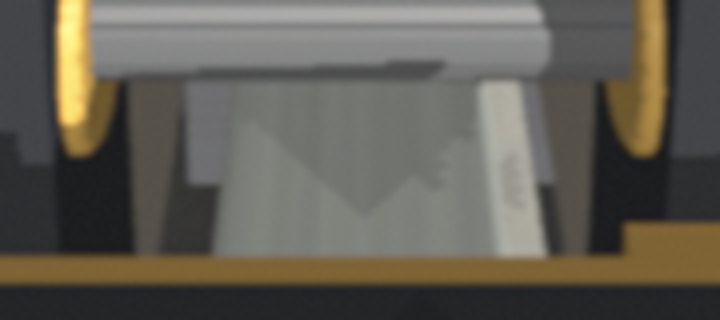

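Run:
```python
from h import *
im,c=load('wrist6')
Z=lambda a,b:(230+(a+.5)/4-.5,380+(b+.5)/4-.5)
for n,p,x in [('postR',(547,255),.655),('postR up',(512,80),.655),('upR',(497,255),.6075),('upL',(213,255),.6075),('upR',(478,80),.6075),('upL',(237,80),.6075)]:
    print(n,onx(c,*Z(*p),x).round(4))
for n,u,v,z in [('stopL',289,121,.165),('stopR',351,121,.165)]: print(n,onz(c,u,v,z).round(4))
print('side')
im,c=load('side6')
A=lambda a,b:(325+(a+.5)/8-.5,235+(b+.5)/8-.5)
for n,p,z in [('stop top far',(85,115),.1605),('bar top near corner at stop back',(133,190),.1505),('bot near',(98,265),.1205),('bot far',(72,220),.1205)]:
    print(n,onz(c,*A(*p),z).round(4))
B=lambda a,b:(385+(a-400+.5)/8-.5,205+(b+.5)/8-.5)
print('post2 side top front:',onz(c,*B(575,68),.205).round(4),onz(c,*B(640,168),.205).round(4))
im,c=load('side0')
C=lambda a,b:(355+(a+.5)/8-.5,145+(b+.5)/8-.5)
for p in [(95,85),(158,165),(245,302),(313,390),(412,545)]: print(onz(c,*C(*p),.205).round(4))
```

```text
postR [ 0.655  -0.0827  0.1252]
postR up [ 0.655  -0.084   0.0887]
upR [ 0.6075 -0.0946  0.1737]
upL [ 0.6075 -0.1237  0.1732]
upR [ 0.6075 -0.0945  0.1476]
upL [ 0.6075 -0.1234  0.147 ]
stopL [ 0.4812 -0.117   0.165 ]
stopR [ 0.4816 -0.0958  0.165 ]
side
stop top far [ 0.4805 -0.0998  0.1605]
bar top near corner at stop back [ 0.4862 -0.1215  0.1505]
bot near [ 0.4781 -0.1198  0.1205]
bot far [ 0.4775 -0.102   0.1205]
post2 side top front: [ 0.6525 -0.0907  0.205 ] [ 0.6511 -0.1317  0.205 ]
[0.6543 0.1275 0.205 ]
[0.6562 0.0855 0.205 ]
[0.6534 0.0193 0.205 ]
[ 0.655  -0.0222  0.205 ]
[ 0.6523 -0.0894  0.205 ]
```

Request:
drive_tool(moves=[[0,[0,3.3,16],[0,0,0]],[0,[0,0,0],[0,0,0]],[0,[0,0,0],[0,0,0]],[0,[0,0,0],[0,0,0]],[0,[-5,0,0],[0,0,0]],[0,[-5,0,0],[0,0,0]],[0,[-5,0,0],[0,0,0]],[0,[0,0,0],[0,0,0]],[0,[0,0,0],[0,0,0]],[0,[0,0,0],[0,0,0]]])

```text
clock: 7.8
tcp_pos: [0.5767, -0.1039, 0.1095]
tcp_rot: [-0.024, -3.141, -0.0]
ft_force: [0.2, 0.4, -2.3]
width: 0.0214
```

Run:
```python
from h import *
snap('wrist','wrist7');snap('side','side7')
go(.593,-.1044,.1093,-.016)
b=cv2.imread('pics/wrist7.png')
f=lambda x0,y0,w,h,s:cv2.resize(b[y0:y0+h,x0:x0+w],None,fx=s,fy=s,interpolation=cv2.INTER_CUBIC)
z=f(230,380,180,80,4); b=cv2.imread('pics/side7.png'); z2=f(330,190,120,100,6)
cv2.imwrite('pics/z10.png',z);cv2.imwrite('pics/z11.png',z2)
```

```text
t 7.9 tcp [ 0.5765 -0.1039  0.1095] yaw -0.0156 F [-0.6  0.6 -2.1] w 0.0219
 turn(deg) [ 0.   -0.02  0.02]  shift if turned first(mm) [-16.5  -0.3   0.2]  shift now axes [-16.5  -0.3   0.2]
```

View pics/z10.png

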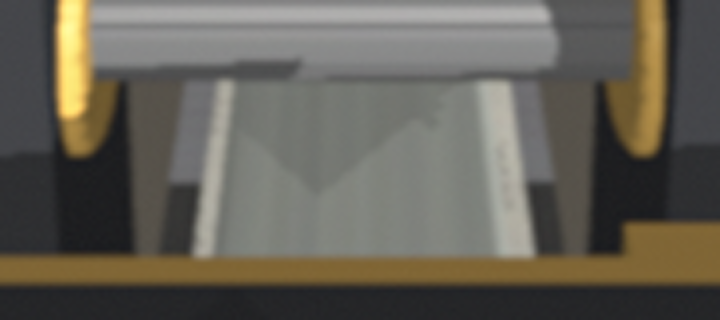

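View pics/z11.png

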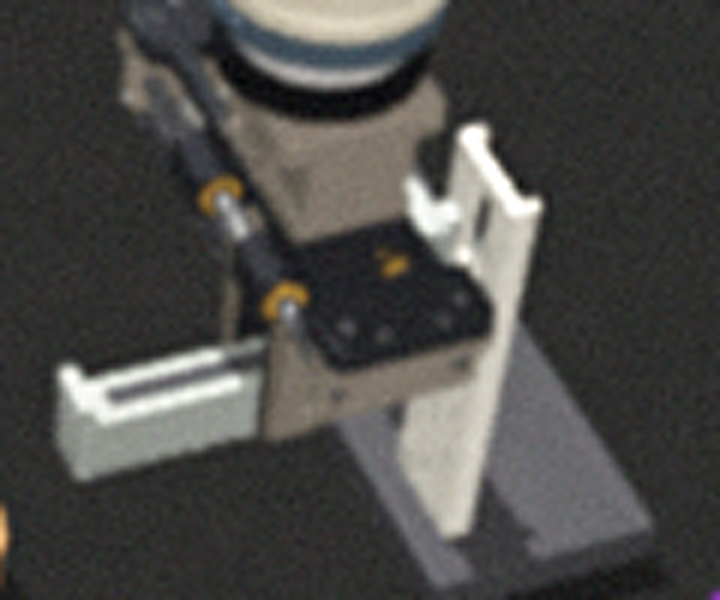

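Run:
```python
from h import *
im,c=load('wrist7')
Z=lambda a,b:(230+(a+.5)/4-.5,380+(b+.5)/4-.5)
for n,p,x in [('postR',(534,255),.655),('postL',(192,255),.655),('postR',(514,80),.655),('postL',(219,80),.655),('upR',(497,255),.624),('upL',(215,255),.624),('upR',(482,80),.624),('upL',(235,80),.624)]:
    print(n,onx(c,*Z(*p),x).round(4))
```

```text
postR [ 0.655  -0.0829  0.1245]
postL [ 0.655  -0.1274  0.1238]
postR [ 0.655  -0.0821  0.0913]
postL [ 0.655  -0.1271  0.0904]
upR [ 0.624  -0.0908  0.1562]
upL [ 0.624  -0.12    0.1557]
upR [ 0.624  -0.0903  0.1297]
upL [ 0.624  -0.1202  0.1292]
```

Request:
drive_tool(moves=[[0,[-4,0.6,0],[0,0,0]],[0,[-4,0,0],[0,0,0]],[0,[-3,0,0],[0,0,0]],[0,[0,0,0],[0,0,0]],[0,[0,0,0],[0,0,0]],[0,[0,0,0],[0,0,0]]])

```text
clock: 8.4
tcp_pos: [0.5876, -0.1034, 0.1094]
tcp_rot: [-0.025, -3.141, -0.0]
ft_force: [0.3, -0.2, -2.2]
width: 0.0214
```

Request:
drive_tool(moves=[[0,[-3,0,0],[0,0,0]],[0,[0,0,0],[0,0,0]],[0,[0,0,0],[0,0,0]],[0,[0,0,0],[0,0,0]]])

```text
clock: 8.73
tcp_pos: [0.5907, -0.1035, 0.1095]
tcp_rot: [-0.025, -3.141, -0.0]
ft_force: [-0.3, -0.4, -1.4]
width: 0.0216
```

Request:
drive_tool(moves=[[0,[-2,0,0],[0,0,0]],[0,[0,0,0],[0,0,0]],[0,[0,0,0],[0,0,0]],[0,[0,0,0],[0,0,0]]])

```text
clock: 9.07
tcp_pos: [0.5927, -0.1036, 0.1095]
tcp_rot: [-0.025, -3.141, -0.0]
ft_force: [-0.9, 0.0, -2.9]
width: 0.0216
```

Request:
drive_tool(moves=[[0,[-2,0,0],[0,0,0]],[0,[0,0,0],[0,0,0]],[0,[0,0,0],[0,0,0]],[0,[0,0,0],[0,0,0]]])

```text
clock: 9.4
tcp_pos: [0.5948, -0.1036, 0.1095]
tcp_rot: [-0.025, -3.141, -0.0]
ft_force: [-0.5, 0.2, -1.7]
width: 0.0221
```

Request:
drive_tool(moves=[[0,[-2,0,0],[0,0,0]],[0,[0,0,0],[0,0,0]],[0,[0,0,0],[0,0,0]],[0,[0,0,0],[0,0,0]]])

```text
clock: 9.73
tcp_pos: [0.5968, -0.1036, 0.1095]
tcp_rot: [-0.025, -3.141, -0.0]
ft_force: [-0.4, 0.6, -2.2]
width: 0.0217
```

Request:
drive_tool(moves=[[0,[-1.5,0,0],[0,0,0]],[0,[0,0,0],[0,0,0]],[0,[0,0,0],[0,0,0]],[0,[0,0,0],[0,0,0]]])

```text
clock: 10.07
tcp_pos: [0.5975, -0.1037, 0.1093]
tcp_rot: [-0.025, -3.14, -0.0]
ft_force: [-3.2, -1.1, -2.0]
width: 0.0215
```

Run:
```python
from h import *
snap('wrist','wrist8');snap('side','side8')
go(.595,-.1036,.1093,-.016)
b=cv2.imread('pics/wrist8.png')
f=lambda x0,y0,w,h,s:cv2.resize(b[y0:y0+h,x0:x0+w],None,fx=s,fy=s,interpolation=cv2.INTER_CUBIC)
z=f(230,380,180,80,4); b=cv2.imread('pics/side8.png'); z2=f(330,190,120,100,6)
cv2.imwrite('pics/z12.png',z);cv2.imwrite('pics/z13.png',z2)
```

```text
t 10.17 tcp [ 0.5975 -0.1036  0.1093] yaw -0.0156 F [-4.8 -0.  -2. ] w 0.0214
 turn(deg) [ 0.   -0.08  0.02]  shift if turned first(mm) [ 2.5 -0.   0. ]  shift now axes [ 2.5 -0.   0. ]
```

View pics/z12.png

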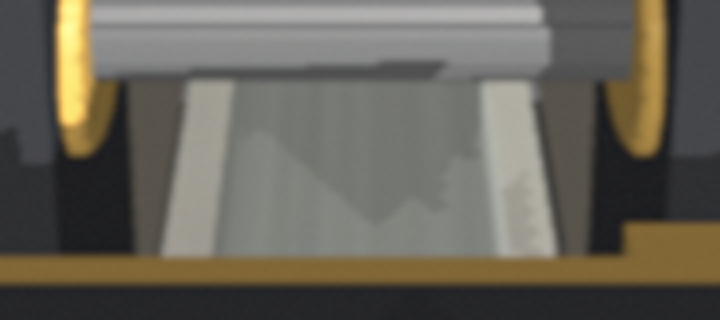

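View pics/z13.png

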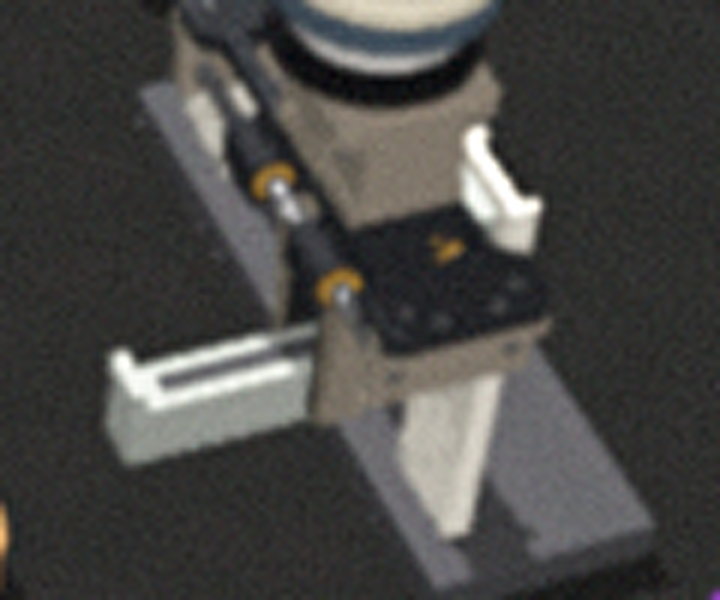

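Request:
drive_tool(moves=[[0,[1.2,0,0],[0,0,0]],[0,[0,0,3],[0,0,0]],[0,[0,0,3],[0,0,0]],[0,[0,0,3],[0,0,0]],[0,[0,0,0],[0,0,0]],[0,[0,0,0],[0,0,0]],[0,[0,0,0],[0,0,0]]])

```text
clock: 10.75
tcp_pos: [0.5974, -0.1037, 0.1006]
tcp_rot: [0.025, 3.141, -0.0]
ft_force: [0.4, -0.4, -3.0]
width: 0.0216
```

Request:
drive_tool(moves=[[0,[0,0,2],[0,0,0]],[0,[0,0,2],[0,0,0]],[0,[0,0,0],[0,0,0]],[0,[0,0,0],[0,0,0]]])

```text
clock: 11.08
tcp_pos: [0.5972, -0.1037, 0.0966]
tcp_rot: [0.025, 3.141, -0.0]
ft_force: [-0.5, 0.3, -0.1]
width: 0.0215
```

Request:
drive_tool(moves=[[0,[0,0,2],[0,0,0]],[0,[0,0,2],[0,0,0]],[0,[0,0,0],[0,0,0]],[0,[0,0,0],[0,0,0]]])

```text
clock: 11.42
tcp_pos: [0.5971, -0.1036, 0.0921]
tcp_rot: [-0.025, -3.141, -0.0]
ft_force: [2.0, -0.4, -2.7]
width: 0.0213
```

Request:
drive_tool(moves=[[0,[0,0,2],[0,0,0]],[0,[0,0,0],[0,0,0]],[0,[0,0,0],[0,0,0]]])

```text
clock: 11.67
tcp_pos: [0.5969, -0.1036, 0.0901]
tcp_rot: [-0.025, -3.141, -0.0]
ft_force: [2.3, -0.7, -4.7]
width: 0.0218
```

Request:
drive_tool(moves=[[0,[0,0,2],[0,0,0]],[0,[0,0,0],[0,0,0]],[0,[0,0,0],[0,0,0]]])

```text
clock: 11.92
tcp_pos: [0.5967, -0.1035, 0.0881]
tcp_rot: [-0.025, -3.141, -0.0]
ft_force: [1.7, -0.2, -6.0]
width: 0.0218
```

Request:
drive_tool(moves=[[0,[0,0,1.5],[0,0,0]],[0,[0,0,0],[0,0,0]],[0,[0,0,0],[0,0,0]]])

```text
clock: 12.17
tcp_pos: [0.5967, -0.1036, 0.0869]
tcp_rot: [-0.025, -3.141, -0.0]
ft_force: [-0.0, -0.3, -2.8]
width: 0.0215
```

Request:
drive_tool(moves=[[0,[0,0,1.5],[0,0,0]],[0,[0,0,0],[0,0,0]],[0,[0,0,0],[0,0,0]]])

```text
clock: 12.42
tcp_pos: [0.5973, -0.1036, 0.0859]
tcp_rot: [0.025, 3.141, -0.0]
ft_force: [-1.1, 0.5, 0.3]
width: 0.0216
```

Request:
drive_tool(moves=[[0,[0,0,1.5],[0,0,0]],[0,[0,0,0],[0,0,0]],[0,[0,0,0],[0,0,0]]])

```text
clock: 12.67
tcp_pos: [0.5974, -0.1038, 0.085]
tcp_rot: [0.025, 3.141, -0.0]
ft_force: [-3.8, 0.3, 7.1]
width: 0.0214
```

Request:
drive_tool(moves=[[0,[0,0,1.5],[0,0,0]],[0,[0,0,0],[0,0,0]],[0,[0,0,0],[0,0,0]],[0,[0,0,0],[0,0,0]]])

```text
clock: 13.0
tcp_pos: [0.5972, -0.1038, 0.084]
tcp_rot: [0.024, 3.141, -0.0]
ft_force: [-6.5, 0.4, 13.7]
width: 0.0216
```

Run:
```python
from h import *
snap('side','side9'); im,c=load('side9')
go(.595,-.1036,.0855,-.016)
b=cv2.imread('pics/side9.png')
f=lambda x0,y0,w,h,s:cv2.resize(b[y0:y0+h,x0:x0+w],None,fx=s,fy=s,interpolation=cv2.INTER_CUBIC)
cv2.imwrite('pics/z14.png',f(335,195,110,90,7))
```

```text
t 13.05 tcp [ 0.5972 -0.1038  0.084 ] yaw -0.0156 F [-6.7 -0.1 12.9] w 0.0215
 turn(deg) [-0.02  0.04  0.02]  shift if turned first(mm) [ 2.2  0.2 -1.5]  shift now axes [ 2.2  0.2 -1.5]
```

View pics/z14.png

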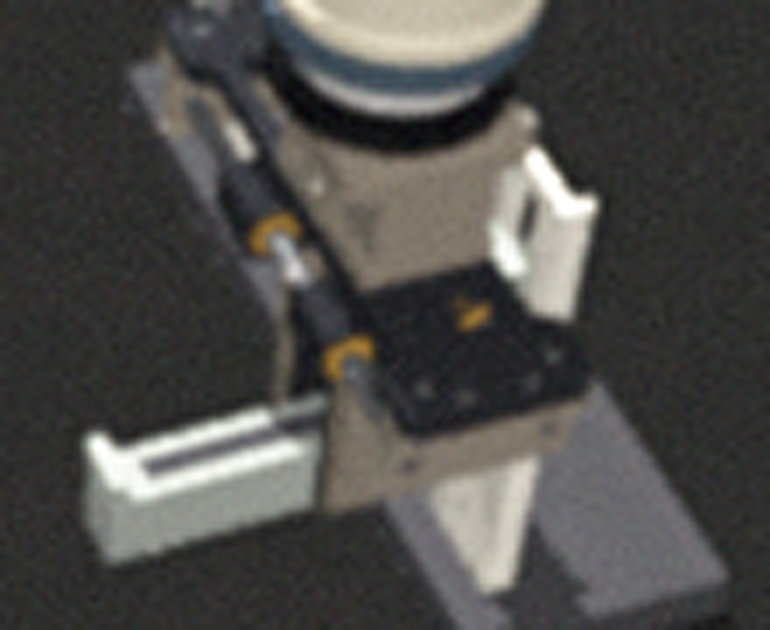

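Request:
drive_tool(moves=[[0,[0,0,-2],[0,0,0]],[0,[0,0,0],[0,0,0]],[45,[0,0,0],[0,0,0]],[45,[0,0,0],[0,0,0]],[45,[0,0,0],[0,0,0]],[45,[0,0,0],[0,0,0]],[45,[20,0,-35],[0,0,0]],[45,[20,0,-35],[0,0,0]],[45,[30,0,-35],[0,0,0]],[45,[40,0,-35],[0,0,0]]])

```text
clock: 13.88
tcp_pos: [0.4987, -0.1021, 0.2153]
tcp_rot: [0.024, 3.14, -0.0]
ft_force: [0.2, -0.2, 0.3]
width: 0.0413
```

Request:
drive_tool(moves=[[45,[40,-20,0],[0,0,0]],[45,[30,-30,0],[0,0,0]],[45,[0,-40,0],[0,0,0]],[45,[0,-25,0],[0,0,0]],[45,[0,0,0],[0,0,0]],[45,[0,0,0],[0,0,0]],[45,[0,0,0],[0,0,0]]])

```text
clock: 14.47
tcp_pos: [0.43, -0.2138, 0.2135]
tcp_rot: [-0.026, -3.141, -0.001]
ft_force: [-0.4, -0.5, -0.4]
width: 0.0419
```

Run:
```python
from h import *
for n in ['side','top','wrist']: snap(n,n+'10')
go(.446,-.2155,.1,.035)
b=cv2.imread('pics/side10.png')
f=lambda x0,y0,w,h,s:cv2.resize(b[y0:y0+h,x0:x0+w],None,fx=s,fy=s,interpolation=cv2.INTER_CUBIC)
cv2.imwrite('pics/z15.png',f(335,195,110,90,7))
b=cv2.imread('pics/top10.png'); cv2.imwrite('pics/z16.png',f(240,155,130,100,6))
```

```text
t 14.62 tcp [ 0.4302 -0.2131  0.2135] yaw -0.0144 F [ 0.1 -0.2 -0.3] w 0.0416
 turn(deg) [ 0.02 -0.02 -2.83]  shift if turned first(mm) [-15.7  -2.9 113.5]  shift now axes [-15.9  -2.2 113.4]
```

View pics/z15.png

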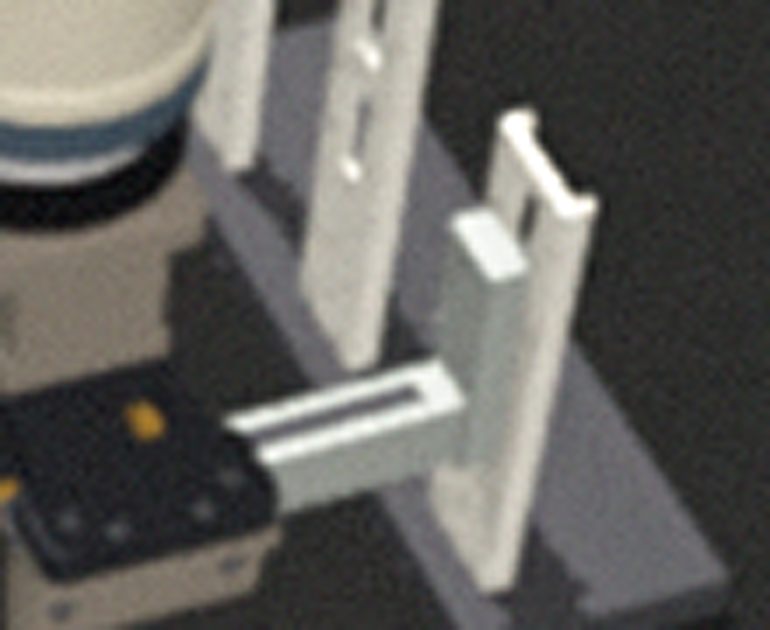

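View pics/z16.png

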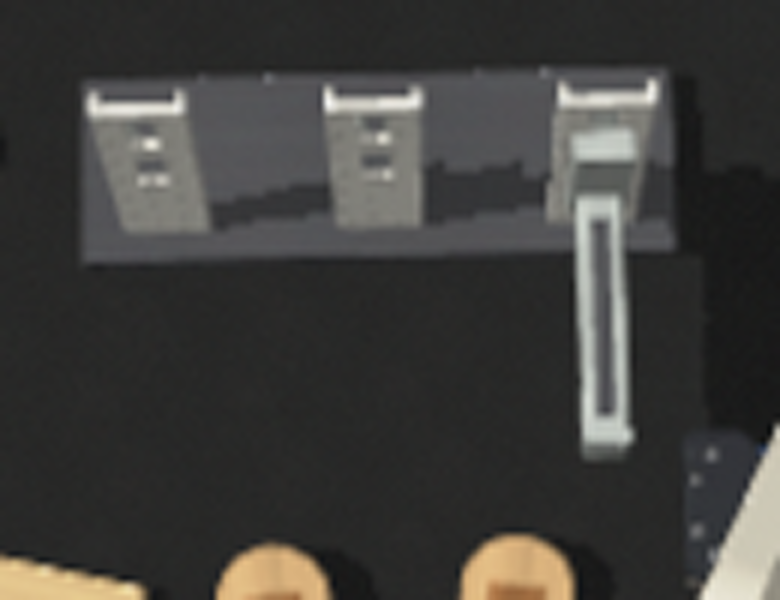

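View pics/wrist10.png

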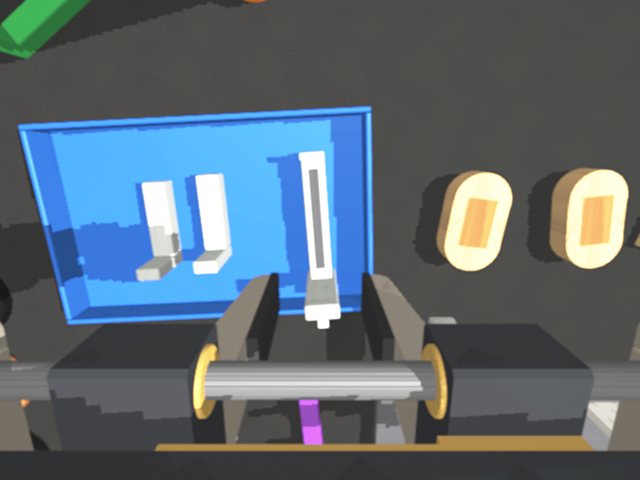

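Run:
```python
from h import *
im,c=load('side10')
f=lambda a,b:(335+(a+.5)/7-.5,195+(b+.5)/7-.5)
for n,p,x in [('up back right',(527,263),.653),('up back left',(488,208),.653),('post top fr left',(502,122),.653),('post top fr right',(572,218),.653),('up front right',(498,282),.639),('bar top front R',(465,405),.639)]: print(n,onx(c,*f(*p),x).round(4))
im,c=load('wrist10')
for n,u,v,z in [('Astop l',300,153,.045),('Astop r',324,153,.045),('Abar l',308,262,.035),('Abar r',331,262,.035),('up l',306,316,.099),('up r',339,316,.099)]: print(n,onz(c,u,v,z).round(4))
```

```text
up back right [ 0.653  -0.1171  0.1697]
up back left [ 0.653  -0.0901  0.1691]
post top fr left [ 0.653  -0.0887  0.2062]
post top fr right [ 0.653  -0.1354  0.2073]
up front right [ 0.639  -0.1234  0.1721]
bar top front R [ 0.639  -0.1187  0.1091]
Astop l [ 0.3658 -0.2305  0.045 ]
Astop r [ 0.3661 -0.2087  0.045 ]
Abar l [ 0.4733 -0.226   0.035 ]
Abar r [ 0.4737 -0.2028  0.035 ]
up l [ 0.5008 -0.2264  0.099 ]
up r [ 0.5012 -0.198   0.099 ]
```

```bash
python3 -c "
from h import *
go(.450,-.2156,.010,.046)"
```

```text
t 14.62 tcp [ 0.4302 -0.2131  0.2135] yaw -0.0144 F [ 0.1 -0.2 -0.3] w 0.0416
 turn(deg) [ 0.02 -0.02 -3.46]  shift if turned first(mm) [-19.7  -3.4 203.5]  shift now axes [-19.9  -2.3 203.4]
```

Request:
drive_tool(moves=[[43,[0,0,0],[0,0,-3.5]],[43,[-19.7,-3.4,0],[0,0,0]],[43,[0,0,35],[0,0,0]],[43,[0,0,35],[0,0,0]],[43,[0,0,35],[0,0,0]],[43,[0,0,35],[0,0,0]],[43,[0,0,0],[0,0,0]],[43,[0,0,0],[0,0,0]],[43,[0,0,0],[0,0,0]],[43,[0,0,0],[0,0,0]]])

```text
clock: 15.45
tcp_pos: [0.4516, -0.2171, 0.0758]
tcp_rot: [-0.072, 3.138, -0.002]
ft_force: [0.8, -0.3, 0.9]
width: 0.0397
```

```bash
python3 -c "
from h import *
snap('wrist','w11')
go(.450,-.2156,.010,.046)"
```

```text
t 15.5 tcp [ 0.4515 -0.2172  0.0758] yaw 0.0457 F [ 1.5 -0.5 -0. ] w 0.0391
 turn(deg) [-0.1   0.19 -0.02]  shift if turned first(mm) [ 1.4  1.6 65.8]  shift now axes [ 1.7  1.8 65.8]
```

View pics/w11.png

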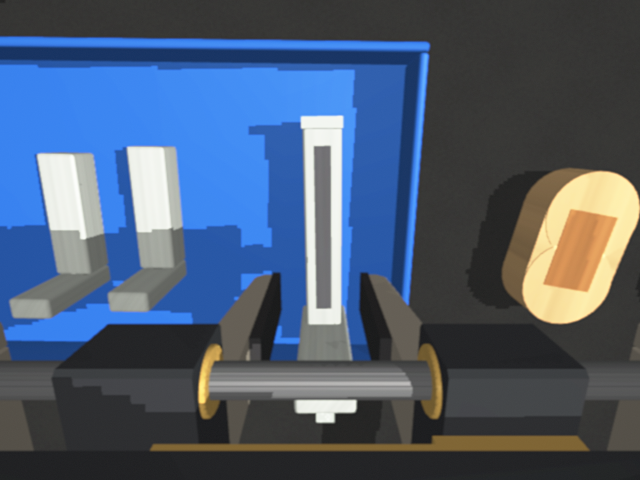

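Bracket A is centred and parallel between the fingers, with the bar at columns 304–343. Descending now.

Request:
drive_tool(moves=[[43,[1.4,1.4,16],[0,0,0]],[43,[0,0,16],[0,0,0]],[43,[0,0,16],[0,0,0]],[43,[0,0,16],[0,0,0]],[43,[0,0,1],[0,0,0]],[43,[0,0,0],[0,0,0]],[43,[0,0,0],[0,0,0]],[43,[0,0,0],[0,0,0]]])

```text
clock: 16.17
tcp_pos: [0.4495, -0.2158, 0.01]
tcp_rot: [-0.071, 3.139, -0.002]
ft_force: [0.0, 0.5, -0.6]
width: 0.0394
```

```bash
python3 -c "
from h import *
go(.450,-.2156,.010,.046)"
```

```text
t 16.17 tcp [ 0.4495 -0.2158  0.01  ] yaw 0.0453 F [ 0.   0.5 -0.6] w 0.0394
 turn(deg) [-0.06  0.12 -0.04]  shift if turned first(mm) [-0.5  0.2  0. ]  shift now axes [-0.5  0.2  0. ]
```

Request:
drive_tool(moves=[[0,[0,0,0],[0,0,0]],[0,[0,0,0],[0,0,0]],[0,[0,0,0],[0,0,0]],[0,[0,0,0],[0,0,0]],[0,[0,0,-15],[0,0,0]],[0,[0,0,-30],[0,0,0]],[0,[0,0,-40],[0,0,0]],[0,[0,0,-40],[0,0,0]],[0,[0,0,-20],[0,0,0]],[0,[0,0,0],[0,0,0]]], squeeze=50)

```text
clock: 17.0
tcp_pos: [0.451, -0.2165, 0.1581]
tcp_rot: [-0.071, 3.134, -0.005]
ft_force: [1.5, -0.4, -3.2]
width: 0.0214
```

```bash
python3 -c "
from h import *
go(.565,.1155,.15,-.016)"
```

```text
t 17.0 tcp [ 0.451  -0.2165  0.1581] yaw 0.0454 F [ 1.5 -0.4 -3.2] w 0.0214
 turn(deg) [-0.19  0.39  3.52]  shift if turned first(mm) [-108.7  333.8    8.1]  shift now axes [-128.9  326.5    7.8]
```

Request:
drive_tool(moves=[[0,[0,0,0],[0,0,3.5]],[0,[0,41,0],[0,0,0]],[0,[0,41,0],[0,0,0]],[0,[0,41,0],[0,0,0]],[0,[0,41,0],[0,0,0]],[0,[-20,41,0],[0,0,0]],[0,[-20,41,0],[0,0,0]],[0,[-20,41,0],[0,0,0]],[0,[-20,41,0],[0,0,0]],[0,[-20,0,20],[0,0,0]]])

```text
clock: 17.83
tcp_pos: [0.5486, 0.1034, 0.1347]
tcp_rot: [0.019, 3.138, 0.004]
ft_force: [0.1, 0.2, -1.7]
width: 0.0217
```

Request:
drive_tool(moves=[[0,[0,5,20],[0,0,0]],[0,[0,0,0],[0,0,0]],[0,[0,0,0],[0,0,0]],[0,[0,0,0],[0,0,0]],[0,[0,0,0],[0,0,0]]])

```text
clock: 18.25
tcp_pos: [0.5464, 0.1014, 0.1143]
tcp_rot: [0.026, 3.141, 0.0]
ft_force: [-0.2, -0.0, -1.6]
width: 0.0219
```

```bash
python3 -c "
from h import *
go(.577,.1165,.1095,-.016)"
```

```text
t 18.25 tcp [0.5464 0.1014 0.1143] yaw -0.0164 F [-0.2 -0.  -1.6] w 0.0219
 turn(deg) [ 0.    0.03 -0.03]  shift if turned first(mm) [-30.3  15.5   4.8]  shift now axes [-30.3  15.6   4.8]
```

Request:
drive_tool(moves=[[0,[-10,15.2,4.8],[0,0,0]],[0,[-10,0,0],[0,0,0]],[0,[-10,0,0],[0,0,0]],[0,[0,0,0],[0,0,0]],[0,[0,0,0],[0,0,0]],[0,[0,0,0],[0,0,0]],[0,[0,0,0],[0,0,0]]])

```text
clock: 18.83
tcp_pos: [0.5763, 0.1164, 0.1088]
tcp_rot: [-0.025, -3.141, 0.0]
ft_force: [0.5, -0.5, -2.8]
width: 0.0218
```

Run:
```python
from h import *
snap('wrist','w12');snap('side','s12')
go(.577,.1165,.1095,-.016)
b=cv2.imread('pics/w12.png')
f=lambda x0,y0,w,h,s:cv2.resize(b[y0:y0+h,x0:x0+w],None,fx=s,fy=s,interpolation=cv2.INTER_CUBIC)
cv2.imwrite('pics/z17.png',f(230,380,180,80,4))
```

```text
t 18.93 tcp [0.5764 0.1166 0.1088] yaw -0.0158 F [-0.7  0.1 -2. ] w 0.0215
 turn(deg) [-0.   -0.02  0.01]  shift if turned first(mm) [-0.6 -0.1 -0.7]  shift now axes [-0.6 -0.1 -0.7]
```

View pics/z17.png

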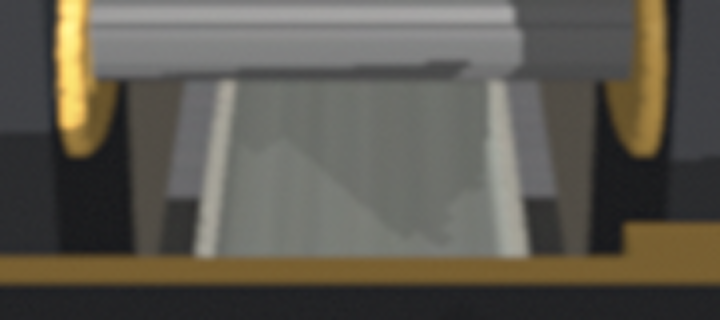

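View pics/s12.png

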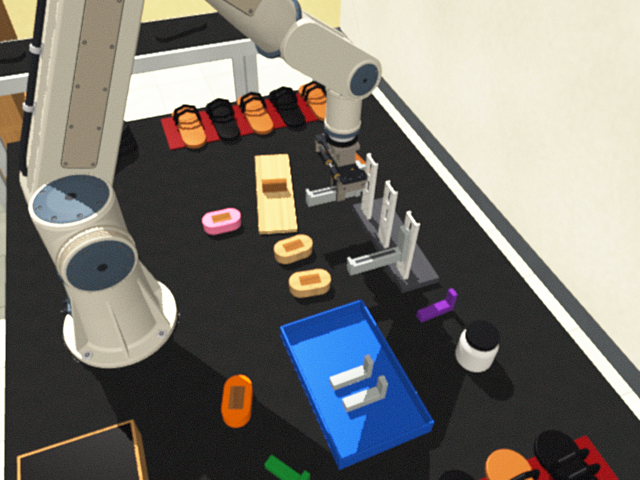

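Request:
drive_tool(moves=[[0,[-5,0.4,-0.5],[0,0,0]],[0,[-5,0,0],[0,0,0]],[0,[-5,0,0],[0,0,0]],[0,[0,0,0],[0,0,0]],[0,[0,0,0],[0,0,0]],[0,[0,0,0],[0,0,0]]])

```text
clock: 19.43
tcp_pos: [0.5916, 0.1169, 0.1091]
tcp_rot: [-0.025, -3.141, 0.0]
ft_force: [-0.5, -0.1, -1.8]
width: 0.0214
```

Request:
drive_tool(moves=[[0,[-3,0,0],[0,0,0]],[0,[-3,0,0],[0,0,0]],[0,[0,0,0],[0,0,0]],[0,[0,0,0],[0,0,0]],[0,[0,0,0],[0,0,0]]])

```text
clock: 19.85
tcp_pos: [0.5977, 0.1168, 0.1093]
tcp_rot: [-0.025, -3.141, 0.0]
ft_force: [0.4, -0.7, -2.4]
width: 0.0215
```

Request:
drive_tool(moves=[[0,[-2,0,0],[0,0,0]],[0,[0,0,0],[0,0,0]],[0,[0,0,0],[0,0,0]],[0,[0,0,0],[0,0,0]]])

```text
clock: 20.18
tcp_pos: [0.5998, 0.1168, 0.1093]
tcp_rot: [-0.025, -3.141, -0.0]
ft_force: [-0.1, -0.1, -2.2]
width: 0.0216
```

Request:
drive_tool(moves=[[0,[-2,0,0],[0,0,0]],[0,[0,0,0],[0,0,0]],[0,[0,0,0],[0,0,0]],[0,[0,0,0],[0,0,0]]])

```text
clock: 20.52
tcp_pos: [0.6007, 0.1167, 0.1091]
tcp_rot: [-0.025, -3.139, 0.0]
ft_force: [-5.2, -0.2, -0.9]
width: 0.0219
```

Request:
drive_tool(moves=[[0,[-1.5,0,0],[0,0,0]],[0,[0,0,0],[0,0,0]],[0,[0,0,0],[0,0,0]],[0,[0,0,0],[0,0,0]]])

```text
clock: 20.85
tcp_pos: [0.6008, 0.1167, 0.1089]
tcp_rot: [-0.025, -3.137, 0.0]
ft_force: [-11.4, 0.4, 3.6]
width: 0.0219
```

Request:
drive_tool(moves=[[0,[2.6,0,0],[0,0,0]],[0,[0,0,3],[0,0,0]],[0,[0,0,3],[0,0,0]],[0,[0,0,3],[0,0,0]],[0,[0,0,2],[0,0,0]],[0,[0,0,0],[0,0,0]],[0,[0,0,0],[0,0,0]],[0,[0,0,0],[0,0,0]]])

```text
clock: 21.52
tcp_pos: [0.6007, 0.1167, 0.0981]
tcp_rot: [-0.025, -3.141, 0.0]
ft_force: [-0.8, -1.1, -2.7]
width: 0.0216
```

Request:
drive_tool(moves=[[0,[0,0,2],[0,0,0]],[0,[0,0,2],[0,0,0]],[0,[0,0,2],[0,0,0]],[0,[0,0,0],[0,0,0]],[0,[0,0,0],[0,0,0]]])

```text
clock: 21.93
tcp_pos: [0.6007, 0.1167, 0.0922]
tcp_rot: [0.025, 3.141, -0.0]
ft_force: [-2.0, -2.0, -1.6]
width: 0.0216
```

Request:
drive_tool(moves=[[0,[0,0,2],[0,0,0]],[0,[0,0,2],[0,0,0]],[0,[0,0,0],[0,0,0]],[0,[0,0,0],[0,0,0]]])

```text
clock: 22.27
tcp_pos: [0.6006, 0.1167, 0.0877]
tcp_rot: [-0.025, -3.141, 0.0]
ft_force: [-0.4, -1.5, -4.9]
width: 0.0219
```

Request:
drive_tool(moves=[[0,[0,0,2],[0,0,0]],[0,[0,0,0],[0,0,0]],[0,[0,0,0],[0,0,0]],[0,[0,0,0],[0,0,0]]])

```text
clock: 22.6
tcp_pos: [0.6004, 0.1166, 0.0859]
tcp_rot: [-0.025, -3.141, 0.0]
ft_force: [-1.0, -1.7, -7.2]
width: 0.0218
```

Request:
drive_tool(moves=[[0,[0,0,1.5],[0,0,0]],[0,[0,0,0],[0,0,0]],[0,[0,0,0],[0,0,0]]])

```text
clock: 22.85
tcp_pos: [0.6006, 0.1168, 0.0848]
tcp_rot: [-0.025, -3.141, 0.0]
ft_force: [-0.6, -1.9, -5.3]
width: 0.0216
```

Request:
drive_tool(moves=[[0,[0,0,1.5],[0,0,0]],[0,[0,0,0],[0,0,0]],[0,[0,0,0],[0,0,0]]])

```text
clock: 23.1
tcp_pos: [0.6007, 0.1168, 0.0839]
tcp_rot: [0.025, 3.141, 0.0]
ft_force: [-4.1, -2.7, 3.1]
width: 0.022
```

Request:
drive_tool(moves=[[0,[0,0,1.5],[0,0,0]],[0,[0,0,0],[0,0,0]],[0,[0,0,0],[0,0,0]]])

```text
clock: 23.35
tcp_pos: [0.6007, 0.117, 0.0831]
tcp_rot: [0.024, 3.141, 0.0]
ft_force: [-8.6, -2.1, 11.2]
width: 0.0217
```

Request:
drive_tool(moves=[[0,[0,0,-3],[0,0,0]],[0,[0,0,0],[0,0,0]],[45,[0,0,0],[0,0,0]],[45,[0,0,0],[0,0,0]],[45,[0,0,0],[0,0,0]],[45,[0,0,0],[0,0,0]],[45,[20,0,-35],[0,0,0]],[45,[20,0,-35],[0,0,0]],[45,[30,20,-35],[0,0,0]],[45,[30,30,-30],[0,0,0]]])

```text
clock: 24.18
tcp_pos: [0.5122, 0.1581, 0.2098]
tcp_rot: [0.028, 3.14, 0.0]
ft_force: [1.4, 1.2, 0.9]
width: 0.0414
```

Request:
drive_tool(moves=[[45,[20,40,0],[0,0,0]],[45,[20,40,0],[0,0,0]],[45,[0,40,0],[0,0,0]],[45,[0,10,0],[0,0,0]],[45,[0,0,0],[0,0,0]],[45,[0,0,0],[0,0,0]],[45,[0,0,0],[0,0,0]]])

```text
clock: 24.77
tcp_pos: [0.4771, 0.2828, 0.2076]
tcp_rot: [-0.025, -3.141, 0.001]
ft_force: [0.8, -0.1, 0.4]
width: 0.0413
```

Run:
```python
from h import *
for n in ['side','top','wrist']: snap(n,n+'13')
go(.46,.298,.1,.2)
b=cv2.imread('pics/side13.png')
f=lambda x0,y0,w,h,s:cv2.resize(b[y0:y0+h,x0:x0+w],None,fx=s,fy=s,interpolation=cv2.INTER_CUBIC)
cv2.imwrite('pics/z18.png',f(300,140,110,90,7))
```

```text
t 24.92 tcp [0.4773 0.2826 0.2078] yaw -0.0172 F [-0.5  0.3 -0.8] w 0.0414
 turn(deg) [ -0.02  -0.02 -12.45]  shift if turned first(mm) [ 13.9  18.6 107.8]  shift now axes [ 17.6  15.2 107.8]
```

View pics/z18.png

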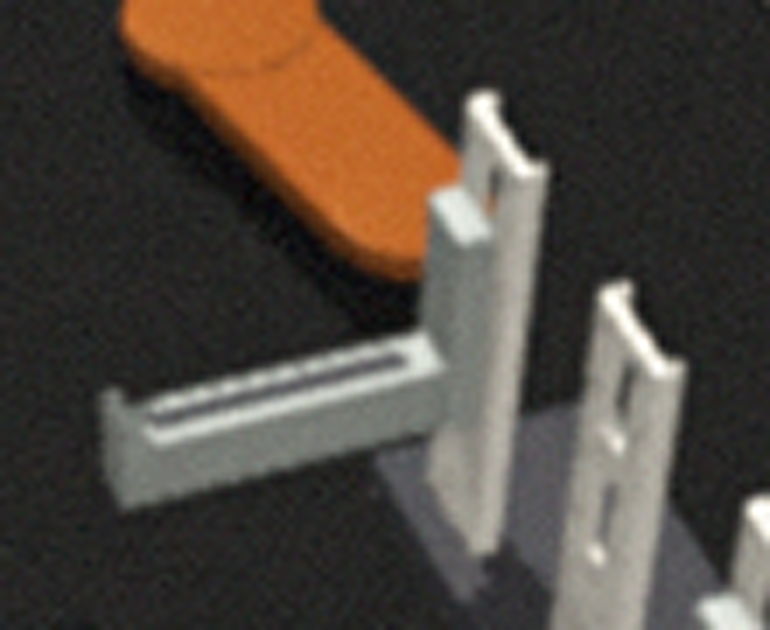

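View pics/top13.png

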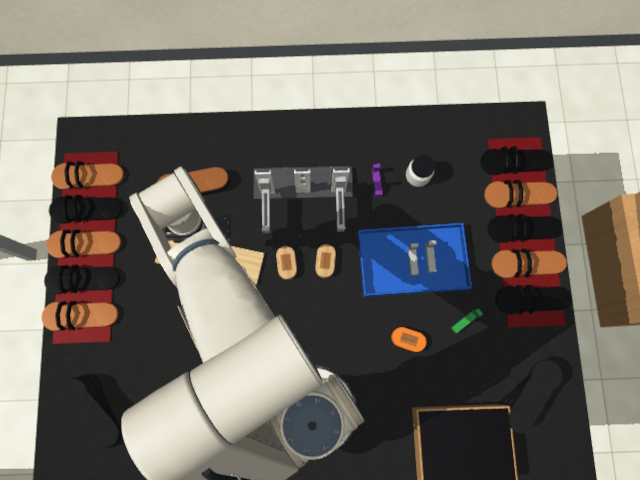

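View pics/wrist13.png

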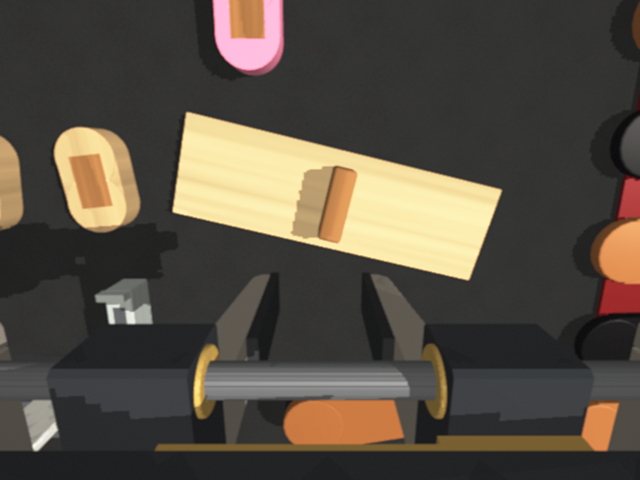

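Run:
```python
from h import *
im,c=load('side13')
f=lambda a,b:(300+(a+.5)/7-.5,140+(b+.5)/7-.5)
for n,p,x in [('up back right',(490,238),.656),('up back left',(455,185),.656),('post top fr left',(470,105),.656),('post top fr right',(535,180),.656),('bar top front R',(443,370),.642),('post1 top R',(668,378),.654)]: print(n,onx(c,*f(*p),x).round(4))
im,c=load('wrist13')
P=np.array([onz(c,u,v,.046)[:2] for u,v in [(336,167),(357,171),(341,243),(320,239)]]);print(P.round(4),P.mean(0))
m=(P[0]+P[1])/2-(P[2]+P[3])/2; print('len',np.linalg.norm(m),'yaw',np.arctan2(-m[1],-m[0]))
Q=np.array([onz(c,u,v,.012)[:2] for u,v in [(187,113),(501,190),(470,279),(173,212)]]);print(Q.round(4),Q.mean(0))
d=Q[1]-Q[0];print(np.linalg.norm(d),np.arctan2(-d[0],d[1])); d=Q[2]-Q[3];print(np.linalg.norm(d),np.arctan2(-d[0],d[1]))
```

```text
up back right [0.656  0.1039 0.1644]
up back left [0.656  0.1344 0.1653]
post top fr left [0.656  0.1295 0.205 ]
post top fr right [0.656  0.0769 0.2112]
bar top front R [0.642  0.1024 0.1072]
post1 top R [ 0.654  -0.0295  0.2106]
[[0.4256 0.2975]
 [0.4294 0.3164]
 [0.4965 0.3018]
 [0.4922 0.282 ]] [0.46093397 0.29942737]
len 0.06853238367970674 yaw -0.22095368119251418
[[0.3747 0.1569]
 [0.4533 0.4649]
 [0.5484 0.4422]
 [0.4702 0.132 ]] [0.46162335 0.2989951 ]
0.31777579486106367 -0.24993856655852847
0.31995767835964484 -0.24701044173467568
```

Request:
drive_tool(moves=[[43,[0,0,0],[0,0,6.5]],[43,[0,0,0],[0,0,6.5]],[43,[0,0,0],[0,0,0]],[43,[0,0,0],[0,0,0]],[43,[0,0,0],[0,0,0]]])

```text
clock: 25.33
tcp_pos: [0.4772, 0.2834, 0.2079]
tcp_rot: [-0.376, -3.119, 0.0]
ft_force: [-0.1, -0.7, 0.1]
width: 0.0394
```

```bash
python3 -c "
from h import *
go(.461,.2992,.016,-.245)"
```

```text
t 25.33 tcp [0.4772 0.2834 0.2079] yaw -0.2396 F [-0.1 -0.7  0.1] w 0.0394
 turn(deg) [-0.    0.    0.31]  shift if turned first(mm) [ 19.6  11.4 191.9]  shift now axes [ 19.5  11.5 191.9]
```

Request:
drive_tool(moves=[[43,[19.5,11.5,0],[0,0,0.3]],[43,[0,0,35],[0,0,0]],[43,[0,0,35],[0,0,0]],[43,[0,0,35],[0,0,0]],[43,[0,0,20],[0,0,0]],[43,[0,0,0],[0,0,0]],[43,[0,0,0],[0,0,0]],[43,[0,0,0],[0,0,0]],[43,[0,0,0],[0,0,0]]])

```text
clock: 26.08
tcp_pos: [0.4622, 0.3005, 0.0847]
tcp_rot: [0.387, 3.115, 0.003]
ft_force: [-0.3, -0.5, 0.4]
width: 0.0395
```

```bash
python3 -c "
from h import *
snap('wrist','w14')
go(.461,.2992,.016,-.245)"
```

```text
t 26.13 tcp [0.4621 0.3004 0.0847] yaw -0.2474 F [ 0.1 -0.5 -0.2] w 0.0397
 turn(deg) [ 0.13  0.12 -0.14]  shift if turned first(mm) [ 0.8 -1.4 68.7]  shift now axes [ 0.9 -1.6 68.7]
```

View pics/w14.png

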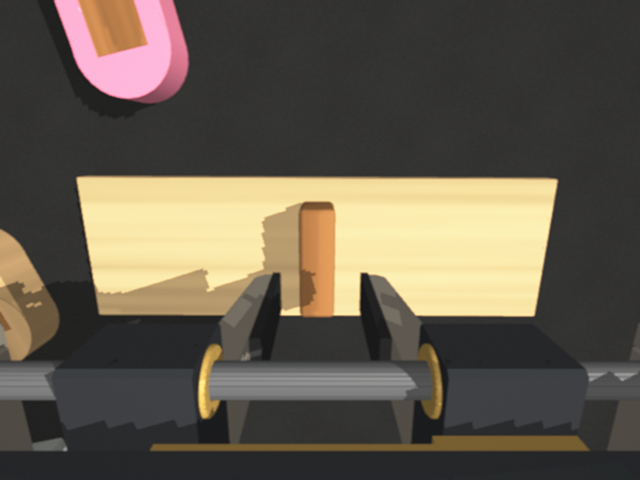

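Request:
drive_tool(moves=[[43,[0.8,-1.4,20],[0,0,0]],[43,[0,0,20],[0,0,0]],[43,[0,0,20],[0,0,0]],[43,[0,0,7],[0,0,0]],[43,[0,0,0],[0,0,0]],[43,[0,0,0],[0,0,0]],[43,[0,0,0],[0,0,0]]])

```text
clock: 26.72
tcp_pos: [0.4607, 0.2991, 0.0172]
tcp_rot: [0.388, 3.116, 0.002]
ft_force: [-0.3, -0.9, 0.2]
width: 0.0395
```

```bash
python3 -c "
from h import *
snap('wrist','w15')
go(.461,.2992,.016,-.245)"
```

```text
t 26.77 tcp [0.4607 0.2992 0.0173] yaw -0.2477 F [ 0.1 -0.1  0.5] w 0.0395
 turn(deg) [ 0.09  0.08 -0.16]  shift if turned first(mm) [-0.3  0.1  1.3]  shift now axes [-0.3  0.1  1.3]
```

View pics/w15.png

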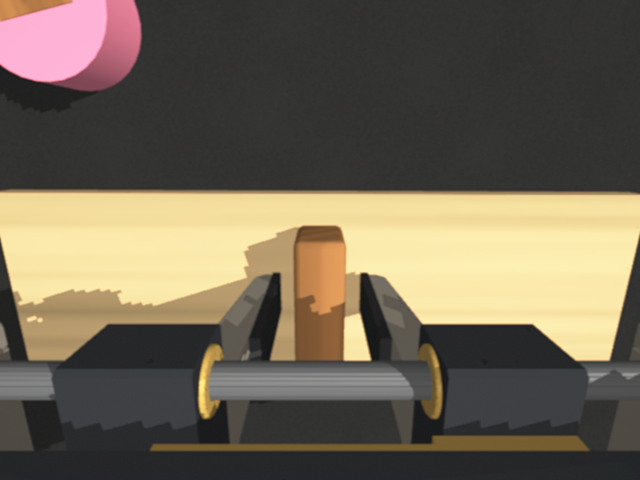

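Request:
drive_tool(moves=[[0,[0,0,0],[0,0,0]],[0,[0,0,0],[0,0,0]],[0,[0,0,0],[0,0,0]],[0,[0,0,0],[0,0,0]],[0,[0,0,-15],[0,0,0]],[0,[0,0,-30],[0,0,0]],[0,[0,0,-35],[0,0,0]],[0,[0,0,-35],[0,0,0]],[0,[0,0,-35],[0,0,0]],[0,[0,0,0],[0,0,0]]], squeeze=55)

```text
clock: 27.6
tcp_pos: [0.4627, 0.3005, 0.1722]
tcp_rot: [0.387, 3.111, 0.009]
ft_force: [1.2, 1.2, -2.7]
width: 0.0216
```

Request:
drive_tool(moves=[[0,[0,0,0],[0,0,-4.4]],[0,[0,0,0],[0,0,-4.4]],[0,[0,0,0],[0,0,-4.4]],[0,[0,0,0],[0,0,0]],[0,[0,0,0],[0,0,0]],[0,[0,0,0],[0,0,0]],[0,[0,0,0],[0,0,0]]])

```text
clock: 28.18
tcp_pos: [0.4596, 0.2985, 0.1655]
tcp_rot: [-0.03, -3.141, 0.001]
ft_force: [0.3, -0.3, -2.4]
width: 0.0215
```

```bash
python3 -c "
from h import *
snap('wrist','w16');snap('side','s16')
go(.5865,.006,.165,-.017)"
```

```text
t 28.28 tcp [0.4597 0.2985 0.1657] yaw -0.0184 F [-0.1  0.5 -3.9] w 0.0217
 turn(deg) [-0.01 -0.02 -0.08]  shift if turned first(mm) [-131.7 -290.3    0.7]  shift now axes [-132.2 -290.1    0.7]
```

View pics/w16.png

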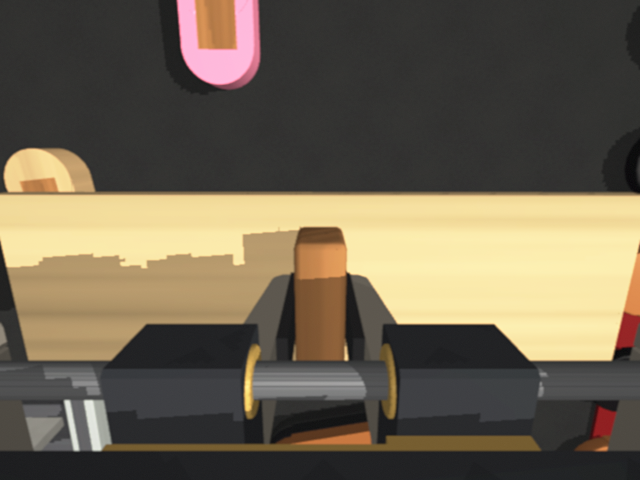

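View pics/s16.png

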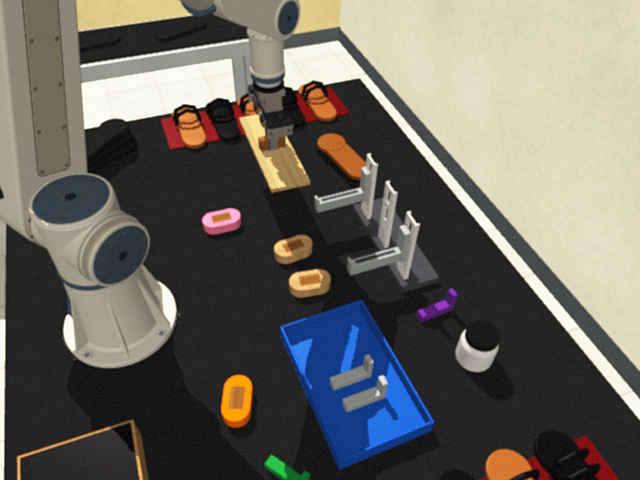

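Request:
drive_tool(moves=[[0,[-10,-36,0],[0,0,0]],[0,[-10,-36,0],[0,0,0]],[0,[-10,-36,0],[0,0,0]],[0,[-10,-36,0],[0,0,0]],[0,[-10,-36,0],[0,0,0]],[0,[-10,-36,0],[0,0,0]],[0,[-10,-36,0],[0,0,0]],[0,[-10,-36,0],[0,0,0]],[0,[0,0,0],[0,0,0]],[0,[0,0,0],[0,0,0]]])

```text
clock: 29.12
tcp_pos: [0.5351, 0.0074, 0.1658]
tcp_rot: [0.034, 3.141, 0.0]
ft_force: [-0.4, 1.0, -3.8]
width: 0.0214
```

Request:
drive_tool(moves=[[0,[0,0,0],[0,0,0]],[0,[0,0,0],[0,0,0]],[0,[0,0,0],[0,0,0]]])

```text
clock: 29.37
tcp_pos: [0.5345, 0.0104, 0.1659]
tcp_rot: [-0.025, -3.141, -0.0]
ft_force: [-0.6, 0.5, -3.6]
width: 0.0215
```

```bash
python3 -c "
from h import *
snap('wrist','w17');snap('side','s17')
go(.5855,.0065,.165,-.017)"
```

```text
t 29.47 tcp [0.5346 0.0103 0.1659] yaw -0.0159 F [-0.6  0.2 -3.1] w 0.0214
 turn(deg) [ 0.01 -0.    0.06]  shift if turned first(mm) [-51.   -2.9   0.9]  shift now axes [-51.   -3.    0.9]
```

View pics/w17.png

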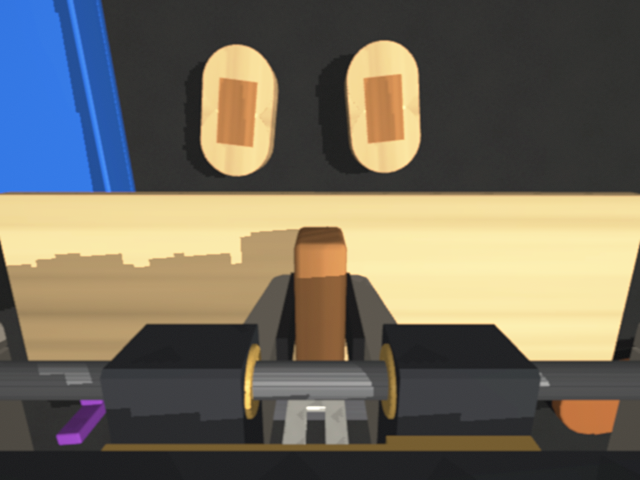

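View pics/s17.png

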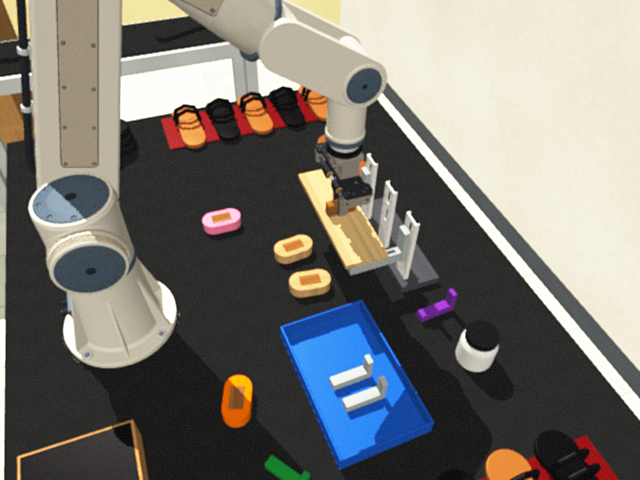

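Request:
drive_tool(moves=[[0,[-20,-3,0],[0,0,0]],[0,[-20,0,0],[0,0,0]],[0,[-10,0,0],[0,0,0]],[0,[0,0,0],[0,0,0]],[0,[0,0,10],[0,0,0]],[0,[0,0,10],[0,0,0]],[0,[0,0,10],[0,0,0]],[0,[0,0,0],[0,0,0]],[0,[0,0,0],[0,0,0]],[0,[0,0,0],[0,0,0]]])

```text
clock: 30.3
tcp_pos: [0.5844, 0.0053, 0.1358]
tcp_rot: [-0.028, -3.141, 0.0]
ft_force: [0.3, -0.0, -3.0]
width: 0.0214
```

Run:
```python
from h import *
snap('wrist','w18');snap('side','s18')
go(.5855,.0065,.128,-.017)
b=cv2.imread('pics/s18.png')
f=lambda x0,y0,w,h,s:cv2.resize(b[y0:y0+h,x0:x0+w],None,fx=s,fy=s,interpolation=cv2.INTER_CUBIC)
cv2.imwrite('pics/z19.png',f(300,140,140,150,4))
im,c=load('w17')
print([onz(c,u,v,.028).round(4) for u,v in [(238,110),(384,106),(237,45),(236,176),(386,41),(383,173)]])
```

```text
t 30.4 tcp [0.5849 0.0053 0.1363] yaw -0.0175 F [ 0.1 -0.7 -4.2] w 0.022
 turn(deg) [ 0.    0.04 -0.03]  shift if turned first(mm) [-0.6  1.2  8.3]  shift now axes [-0.6  1.2  8.3]
[array([ 0.4351, -0.0539,  0.028 ]), array([0.4339, 0.063 , 0.028 ]), array([ 0.3879, -0.0512,  0.028 ]), array([ 0.4873, -0.0595,  0.028 ]), array([0.3869, 0.0632, 0.028 ]), array([0.4868, 0.0638, 0.028 ])]
```

View pics/w18.png

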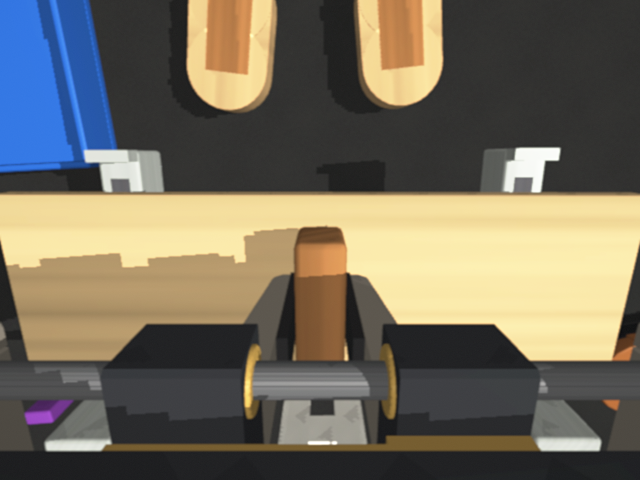

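View pics/z19.png

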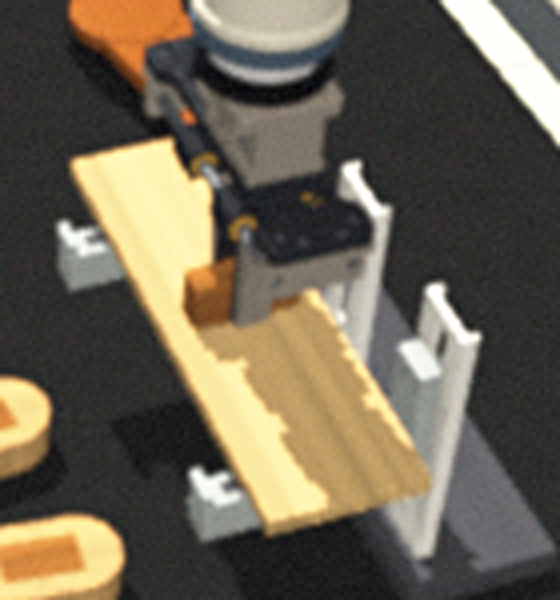

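Request:
drive_tool(moves=[[0,[0,1,3],[0,0,0]],[0,[0,0,3],[0,0,0]],[0,[0,0,0],[0,0,0]],[0,[0,0,0],[0,0,0]],[0,[0,0,0],[0,0,0]]])

```text
clock: 30.82
tcp_pos: [0.5847, 0.0064, 0.1299]
tcp_rot: [-0.027, -3.141, -0.0]
ft_force: [0.8, -0.5, -2.1]
width: 0.0217
```

Request:
drive_tool(moves=[[0,[0,0,1.5],[0,0,0]],[0,[0,0,0],[0,0,0]],[0,[0,0,0],[0,0,0]]])

```text
clock: 31.07
tcp_pos: [0.5847, 0.0064, 0.1283]
tcp_rot: [-0.027, -3.141, -0.0]
ft_force: [-0.0, 0.2, -3.4]
width: 0.0215
```

Request:
drive_tool(moves=[[0,[0,0,1.5],[0,0,0]],[0,[0,0,0],[0,0,0]],[0,[0,0,0],[0,0,0]]])

```text
clock: 31.32
tcp_pos: [0.5847, 0.0063, 0.1268]
tcp_rot: [-0.027, -3.141, -0.0]
ft_force: [-0.1, 0.9, -3.6]
width: 0.0215
```

Request:
drive_tool(moves=[[0,[0,0,1.5],[0,0,0]],[0,[0,0,0],[0,0,0]],[0,[0,0,0],[0,0,0]]])

```text
clock: 31.57
tcp_pos: [0.5849, 0.0064, 0.1258]
tcp_rot: [0.027, 3.141, 0.0]
ft_force: [-1.8, -0.3, 0.8]
width: 0.0219
```

Request:
drive_tool(moves=[[0,[0,0,1],[0,0,0]],[0,[0,0,0],[0,0,0]],[0,[0,0,0],[0,0,0]]])

```text
clock: 31.82
tcp_pos: [0.5848, 0.0064, 0.1255]
tcp_rot: [0.027, 3.141, 0.0]
ft_force: [-4.4, -0.1, 10.2]
width: 0.0213
```

Request:
drive_tool(moves=[[0,[0,0,1],[0,0,0]],[0,[0,0,0],[0,0,0]],[0,[0,0,0],[0,0,0]]])

```text
clock: 32.07
tcp_pos: [0.5846, 0.0064, 0.1249]
tcp_rot: [0.027, 3.141, 0.0]
ft_force: [-8.5, 0.4, 15.0]
width: 0.0214
```

Request:
drive_tool(moves=[[0,[0,0,-2.5],[0,0,0]],[0,[0,0,0],[0,0,0]],[43,[0,0,0],[0,0,0]],[43,[0,0,0],[0,0,0]],[43,[0,0,0],[0,0,0]],[43,[0,0,0],[0,0,0]],[43,[0,0,-20],[0,0,0]],[43,[0,0,-30],[0,0,0]],[43,[20,0,-30],[0,0,0]],[43,[40,0,-30],[0,0,0]]])

```text
clock: 32.9
tcp_pos: [0.5335, 0.0073, 0.2326]
tcp_rot: [0.027, 3.139, 0.0]
ft_force: [0.2, -0.5, 1.2]
width: 0.0396
```

Request:
drive_tool(moves=[[80,[40,0,0],[0,0,0]],[80,[40,20,0],[0,0,0]],[80,[10,30,0],[0,0,0]],[80,[0,0,0],[0,0,0]],[80,[0,0,0],[0,0,0]],[80,[0,0,0],[0,0,0]],[80,[0,0,0],[0,0,0]]])

```text
clock: 33.48
tcp_pos: [0.4457, 0.0569, 0.2309]
tcp_rot: [0.028, 3.141, -0.001]
ft_force: [0.6, -0.3, 0.1]
width: 0.0737
```

Run:
```python
from h import *
for n in ['side','top','wrist']: snap(n,n+'20')
go(.4345,.063,.02,-.05)
b=cv2.imread('pics/side20.png')
f=lambda x0,y0,w,h,s:cv2.resize(b[y0:y0+h,x0:x0+w],None,fx=s,fy=s,interpolation=cv2.INTER_CUBIC)
cv2.imwrite('pics/z20.png',f(300,140,140,150,4))
```

```text
t 33.63 tcp [0.4454 0.0568 0.2307] yaw -0.0184 F [-0.4 -0.   0.9] w 0.0735
 turn(deg) [-0.01 -0.03  1.81]  shift if turned first(mm) [ 11.2   5.6 210.7]  shift now axes [ 11.    6.  210.7]
```

View pics/z20.png

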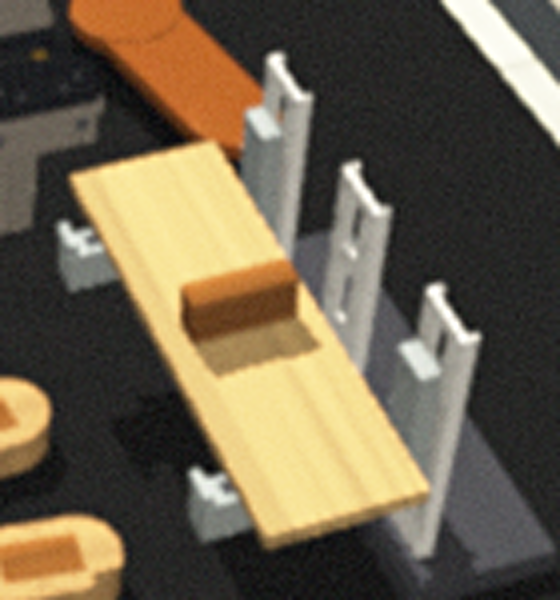

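View pics/top20.png

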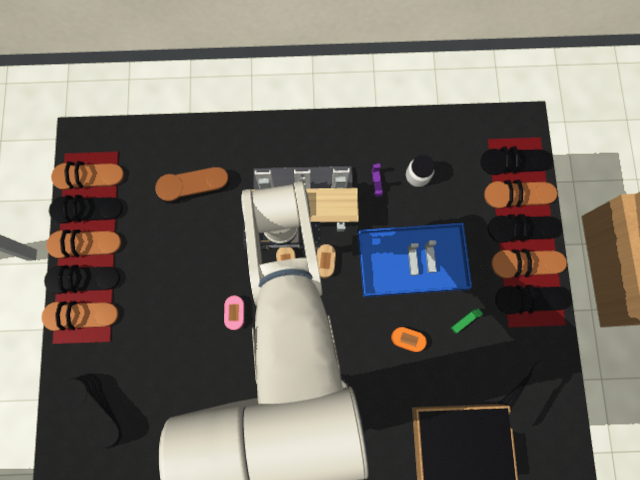

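View pics/wrist20.png

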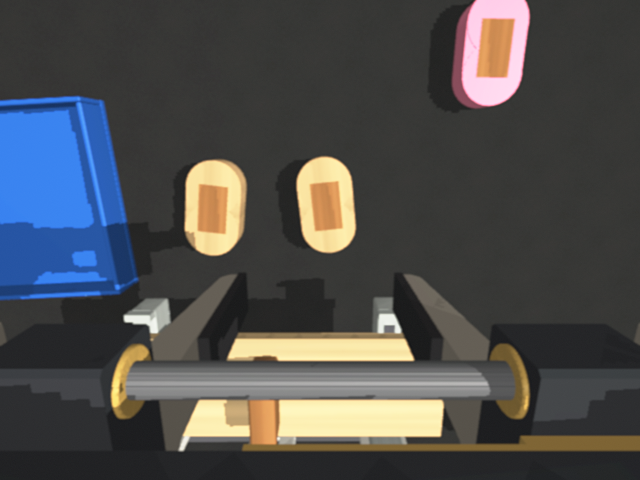

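```bash
cat >> h.py <<'E'
def blanks(f):
    im,c=load(f); hsv=cv2.cvtColor(im,cv2.COLOR_RGB2HSV)
    m=cv2.inRange(hsv,(8,60,120),(28,200,255)); m[290:]=0
    cs,_=cv2.findContours(m,0,1)
    for k in cs:
        if cv2.contourArea(k)>1500:
            P=np.array([onz(c,q[0][0],q[0][1],.028)[:2]*1000 for q in k],np.float32)
            r=cv2.minAreaRect(P); bx=cv2.boxPoints(r); e=[bx[1]-bx[0],bx[2]-bx[1]]; l=max(e,key=np.linalg.norm); l=l*np.sign(l[0])
            print('rect',np.round(r[0],1),np.round(r[1],1),'yaw',round(float(np.arctan2(l[1],l[0])),3))
    m=cv2.inRange(hsv,(5,110,80),(16,230,215)); m[290:]=0
    cs,_=cv2.findContours(m,0,1)
    for k in cs:
        if cv2.contourArea(k)>400:
            r=cv2.minAreaRect(k); print('patch',np.round(r[0],0),onz(c,*r[0],.028).round(4))
E
python3 -c "
from h import *
blanks('wrist20')
im,c=load('wrist20');print(im[200,326],im[180,326])
im,c=load('side20')"
```

```text
rect [437.  -52.9] [ 62.5 102.3] yaw -0.138
rect [435.9  63.1] [101.6  58.1] yaw 0.09
rect [290.2 222.3] [28.8 48.2] yaw -0.018
patch [208. 208.] [ 0.436  -0.0591  0.028 ]
patch [323. 206.] [0.4359 0.0601 0.028 ]
patch [494.  47.] [0.2896 0.2216 0.028 ]
[202 137  80] [251 228 162]
```

```bash
python3 -c "
from h import *
go(.435,.0627,.005,.088)"
```

```text
t 33.63 tcp [0.4454 0.0568 0.2307] yaw -0.0184 F [-0.4 -0.   0.9] w 0.0735
 turn(deg) [-0.01 -0.03 -6.1 ]  shift if turned first(mm) [  9.9   6.8 225.7]  shift now axes [ 10.5   5.7 225.7]
```

Request:
drive_tool(moves=[[80,[0,0,0],[0,0,-6.1]],[80,[9.9,6.8,0],[0,0,0]],[80,[0,0,35],[0,0,0]],[80,[0,0,35],[0,0,0]],[80,[0,0,35],[0,0,0]],[80,[0,0,35],[0,0,0]],[80,[0,0,25],[0,0,0]],[80,[0,0,0],[0,0,0]],[80,[0,0,0],[0,0,0]],[80,[0,0,0],[0,0,0]]])

```text
clock: 34.47
tcp_pos: [0.4352, 0.0635, 0.0671]
tcp_rot: [-0.138, 3.138, 0.0]
ft_force: [0.8, -0.0, 0.1]
width: 0.0738
```

```bash
python3 -c "
from h import *
snap('wrist','w21')
go(.435,.0627,.005,.088)"
```

```text
t 34.52 tcp [0.4357 0.0635 0.0675] yaw 0.0879 F [-0.5 -0.6  0.2] w 0.0734
 turn(deg) [ 0.01  0.13 -0.  ]  shift if turned first(mm) [ 0.7 -0.8 62.5]  shift now axes [ 0.9 -0.8 62.5]
```

View pics/w21.png

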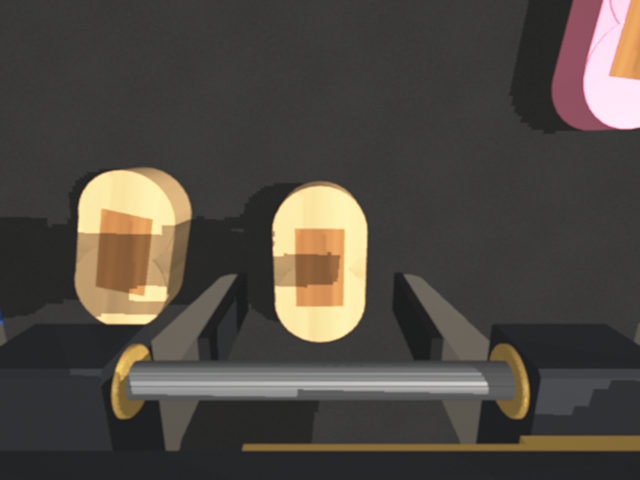

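Request:
drive_tool(moves=[[80,[0.6,-0.8,16],[0,0,0]],[80,[0,0,16],[0,0,0]],[80,[0,0,16],[0,0,0]],[80,[0,0,14],[0,0,0]],[80,[0,0,0],[0,0,0]],[80,[0,0,0],[0,0,0]],[80,[0,0,0],[0,0,0]]])

```text
clock: 35.1
tcp_pos: [0.4352, 0.0626, 0.0053]
tcp_rot: [-0.139, 3.136, 0.0]
ft_force: [0.5, 0.4, 0.5]
width: 0.0736
```

Request:
drive_tool(moves=[[20,[0,0,0],[0,0,0]],[20,[0,0,0],[0,0,0]],[20,[0,0,0],[0,0,0]],[20,[0,0,0],[0,0,0]],[20,[0,0,-20],[0,0,0]],[20,[0,0,-35],[0,0,0]],[20,[0,0,-35],[0,0,0]],[20,[0,0,-35],[0,0,0]],[20,[0,0,-40],[0,0,3]],[20,[0,0,0],[0,0,3]]], squeeze=30)

```text
clock: 35.93
tcp_pos: [0.4377, 0.063, 0.1756]
tcp_rot: [0.028, 3.132, 0.002]
ft_force: [1.5, -0.0, -1.5]
width: 0.0559
```

```bash
python3 -c "
from h import *
snap('wrist','w22')
go(.583,.0775,.155,-.017)"
```

```text
t 35.98 tcp [0.4365 0.0628 0.1728] yaw -0.0219 F [ 0.1 -0.3 -1.1] w 0.0557
 turn(deg) [ 0.07  0.43 -0.28]  shift if turned first(mm) [-146.2   17.2   17.8]  shift now axes [-146.    17.8   18.9]
```

View pics/w22.png

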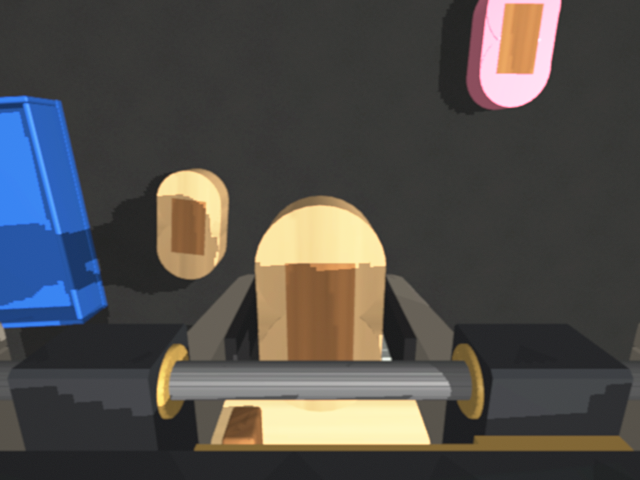

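Request:
drive_tool(moves=[[20,[0,0,0],[0,0,-0.3]],[20,[-24,3,0],[0,0,0]],[20,[-24,3,0],[0,0,0]],[20,[-24,3,0],[0,0,0]],[20,[-24,3,0],[0,0,0]],[20,[-24,3,0],[0,0,0]],[20,[-22,2,0],[0,0,0]],[20,[0,0,0],[0,0,0]],[20,[0,0,0],[0,0,0]],[20,[0,0,0],[0,0,0]]])

```text
clock: 36.82
tcp_pos: [0.5743, 0.0778, 0.1671]
tcp_rot: [-0.015, -3.138, 0.001]
ft_force: [-0.2, -0.8, -1.2]
width: 0.0558
```

Request:
drive_tool(moves=[[20,[0,0,10],[0,0,0]],[20,[0,0,10],[0,0,0]],[20,[0,0,5],[0,0,0]],[20,[0,0,0],[0,0,0]],[20,[0,0,0],[0,0,0]],[20,[0,0,0],[0,0,0]]])

```text
clock: 37.32
tcp_pos: [0.5762, 0.078, 0.144]
tcp_rot: [0.016, 3.141, 0.0]
ft_force: [-0.4, 0.2, -0.9]
width: 0.0557
```

```bash
python3 -c "
from h import *
snap('wrist','w23')
go(.581,.0785,.127,-.017)"
```

```text
t 37.37 tcp [0.5764 0.0781 0.1442] yaw -0.0104 F [-0.1 -0.9 -1.4] w 0.0557
 turn(deg) [0.01 0.03 0.38]  shift if turned first(mm) [-4.6  0.5 17.2]  shift now axes [-4.6  0.5 17.2]
```

View pics/w23.png

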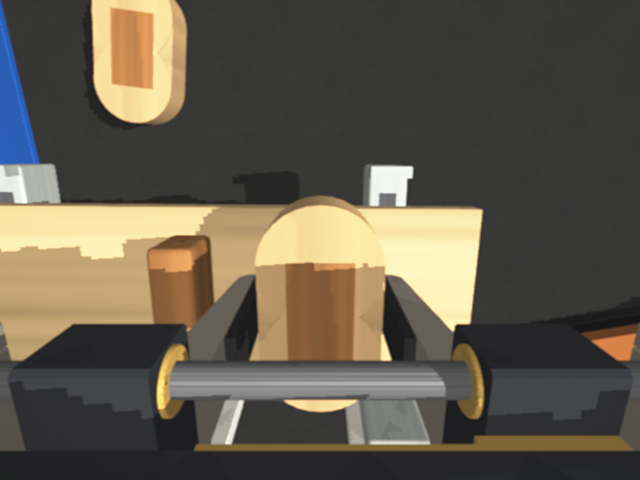

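Request:
drive_tool(moves=[[20,[-4,0,6],[0,0,0.3]],[20,[0,0,6],[0,0,0]],[20,[0,0,3],[0,0,0]],[20,[0,0,0],[0,0,0]],[20,[0,0,0],[0,0,0]],[20,[0,0,0],[0,0,0]]])

```text
clock: 37.87
tcp_pos: [0.5802, 0.078, 0.1289]
tcp_rot: [-0.025, -3.141, -0.0]
ft_force: [-0.1, -0.7, -0.8]
width: 0.0557
```

Request:
drive_tool(moves=[[20,[0,0,1.5],[0,0,0]],[20,[0,0,0],[0,0,0]],[20,[0,0,0],[0,0,0]]])

```text
clock: 38.12
tcp_pos: [0.5801, 0.078, 0.1275]
tcp_rot: [0.025, 3.141, 0.0]
ft_force: [0.9, 0.4, -1.2]
width: 0.0558
```

Request:
drive_tool(moves=[[20,[0,0,1.5],[0,0,0]],[20,[0,0,0],[0,0,0]],[20,[0,0,0],[0,0,0]]])

```text
clock: 38.37
tcp_pos: [0.5803, 0.0779, 0.126]
tcp_rot: [0.025, 3.141, 0.0]
ft_force: [1.0, 0.9, -0.6]
width: 0.0556
```

Request:
drive_tool(moves=[[20,[0,0,1],[0,0,0]],[20,[0,0,0],[0,0,0]],[20,[0,0,0],[0,0,0]]])

```text
clock: 38.62
tcp_pos: [0.5802, 0.078, 0.1254]
tcp_rot: [0.025, 3.141, 0.0]
ft_force: [-2.5, 0.2, 4.0]
width: 0.0559
```

Request:
drive_tool(moves=[[20,[0,0,1],[0,0,0]],[20,[0,0,0],[0,0,0]],[20,[0,0,0],[0,0,0]]])

```text
clock: 38.87
tcp_pos: [0.58, 0.078, 0.1244]
tcp_rot: [-0.025, -3.141, -0.0]
ft_force: [-2.5, -0.3, 7.0]
width: 0.0558
```

Request:
drive_tool(moves=[[20,[0,0,-1.5],[0,0,0]],[20,[0,0,0],[0,0,0]],[74,[0,0,0],[0,0,0]],[74,[0,0,0],[0,0,0]],[74,[0,0,0],[0,0,0]],[74,[0,0,-10],[0,0,0]],[74,[0,0,-25],[0,0,0]],[74,[0,0,-35],[0,0,0]],[74,[20,-20,-35],[0,0,0]],[74,[40,-35,0],[0,0,0]]])

```text
clock: 39.7
tcp_pos: [0.5348, 0.0339, 0.2346]
tcp_rot: [0.021, 3.13, 0.002]
ft_force: [0.5, -0.3, 0.6]
width: 0.0682
```

Request:
drive_tool(moves=[[74,[40,-40,0],[0,0,0]],[74,[40,-40,0],[0,0,2]],[74,[5,0,0],[0,0,3]],[74,[0,0,0],[0,0,1]],[74,[0,0,0],[0,0,0]],[74,[0,0,0],[0,0,0]],[74,[0,0,0],[0,0,0]],[74,[0,0,0],[0,0,0]]])

```text
clock: 40.37
tcp_pos: [0.4655, -0.0244, 0.2277]
tcp_rot: [-0.186, -3.136, -0.0]
ft_force: [-0.9, -0.2, -0.8]
width: 0.068
```

Run:
```python
from h import *
for n in ['side','wrist']: snap(n,n+'24')
go(.436,-.0555,.005,-.12); blanks('wrist24')
b=cv2.imread('pics/side24.png')
f=lambda x0,y0,w,h,s:cv2.resize(b[y0:y0+h,x0:x0+w],None,fx=s,fy=s,interpolation=cv2.INTER_CUBIC)
cv2.imwrite('pics/z24.png',f(300,140,140,150,4))
```

```text
t 40.47 tcp [ 0.4652 -0.0245  0.2276] yaw -0.1191 F [-0.4 -0.3  0.3] w 0.0677
 turn(deg) [ 0.   -0.02  0.05]  shift if turned first(mm) [ 25.2 -34.3 222.6]  shift now axes [ 25.2 -34.3 222.6]
rect [437.1 -55.6] [ 58.  100.8] yaw -0.122
patch [287. 192.] [ 0.437  -0.0549  0.028 ]
```

View pics/z24.png

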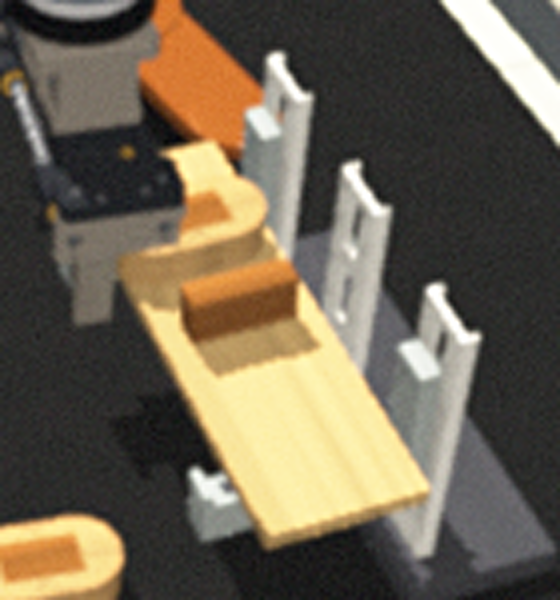

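View pics/wrist24.png

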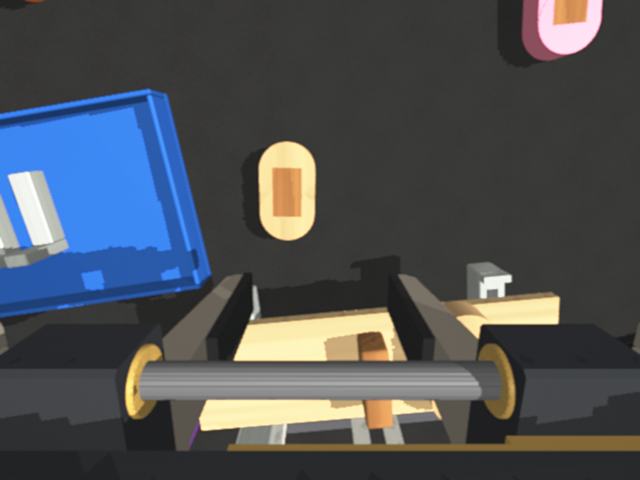

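Request:
drive_tool(moves=[[80,[25,-34,0],[0,0,0]],[80,[0,0,35],[0,0,0]],[80,[0,0,35],[0,0,0]],[80,[0,0,35],[0,0,0]],[80,[0,0,35],[0,0,0]],[80,[0,0,20],[0,0,0]],[80,[0,0,0],[0,0,0]],[80,[0,0,0],[0,0,0]],[80,[0,0,0],[0,0,0]],[80,[0,0,0],[0,0,0]]])

```text
clock: 41.3
tcp_pos: [0.4376, -0.0554, 0.0693]
tcp_rot: [0.188, 3.133, -0.0]
ft_force: [0.5, 0.6, 0.4]
width: 0.0736
```

```bash
python3 -c "
from h import *
snap('wrist','w25')
go(.4365,-.0556,.005,-.12); blanks('w25')"
```

```text
t 41.35 tcp [ 0.4376 -0.0554  0.0693] yaw -0.1201 F [-0.6  0.6 -0.5] w 0.0735
 turn(deg) [-0.    0.17 -0.01]  shift if turned first(mm) [ 1.  -0.3 64.3]  shift now axes [ 1.2 -0.3 64.3]
rect [419.  -53.1] [58.  68.8] yaw -0.121
```

Request:
drive_tool(moves=[[80,[0.8,0,16],[0,0,0]],[80,[0,0,16],[0,0,0]],[80,[0,0,16],[0,0,0]],[80,[0,0,15],[0,0,0]],[80,[0,0,0],[0,0,0]],[80,[0,0,0],[0,0,0]],[80,[0,0,0],[0,0,0]]])

```text
clock: 41.93
tcp_pos: [0.4363, -0.0553, 0.0059]
tcp_rot: [0.189, 3.134, -0.0]
ft_force: [0.1, -0.2, 0.1]
width: 0.0736
```

Request:
drive_tool(moves=[[20,[0,0,0],[0,0,0]],[20,[0,0,0],[0,0,0]],[20,[0,0,0],[0,0,0]],[20,[0,0,0],[0,0,0]],[20,[0,0,-20],[0,0,0]],[20,[0,0,-35],[0,0,0]],[20,[0,0,-35],[0,0,0]],[20,[0,0,-35],[0,0,0]],[20,[0,0,-40],[0,0,-3]],[20,[0,0,0],[0,0,-3]]], squeeze=30)

```text
clock: 42.77
tcp_pos: [0.4391, -0.0557, 0.1766]
tcp_rot: [0.021, 3.131, -0.002]
ft_force: [2.5, -0.6, -0.0]
width: 0.0557
```

Request:
drive_tool(moves=[[20,[0,0,0],[0,0,0]],[20,[0,0,0],[0,0,0]],[20,[0,0,0],[0,0,0]]])

```text
clock: 43.02
tcp_pos: [0.4343, -0.0551, 0.1687]
tcp_rot: [-0.027, -3.139, -0.0]
ft_force: [-0.2, 0.5, -1.2]
width: 0.0558
```

```bash
python3 -c "
from h import *
snap('wrist','w26')
go(.580,-.066,.17,-.017)"
```

```text
t 43.07 tcp [ 0.4343 -0.0551  0.1686] yaw -0.017 F [-0.2  1.2 -0.9] w 0.0562
 turn(deg) [ 0.02 -0.15 -0.  ]  shift if turned first(mm) [-145.8   -8.5   -1.4]  shift now axes [-145.8   -8.4   -1.8]
```

View pics/w26.png

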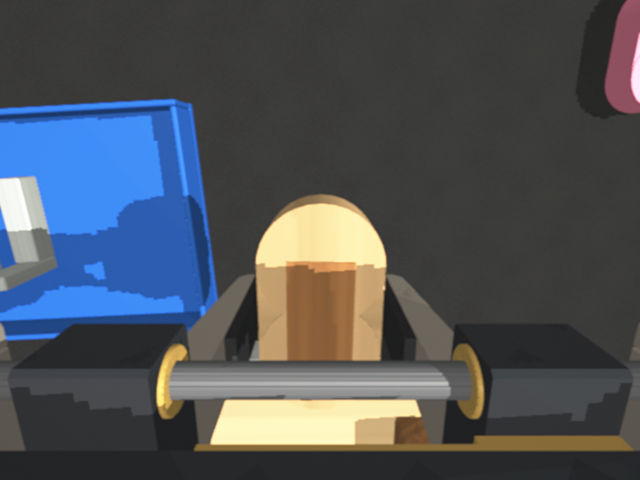

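Request:
drive_tool(moves=[[20,[-24,-1.5,0],[0,0,0]],[20,[-24,-1.5,0],[0,0,0]],[20,[-24,-1.5,0],[0,0,0]],[20,[-24,-1.5,0],[0,0,0]],[20,[-24,-1.5,0],[0,0,0]],[20,[-22,-1,0],[0,0,0]],[20,[0,0,0],[0,0,0]],[20,[0,0,0],[0,0,0]],[20,[0,0,0],[0,0,0]]])

```text
clock: 43.82
tcp_pos: [0.5757, -0.0658, 0.1682]
tcp_rot: [-0.025, -3.138, -0.001]
ft_force: [-0.1, 0.2, -0.4]
width: 0.0561
```

Request:
drive_tool(moves=[[20,[0,0,10],[0,0,0]],[20,[0,0,10],[0,0,0]],[20,[0,0,5],[0,0,0]],[20,[0,0,0],[0,0,0]],[20,[0,0,0],[0,0,0]],[20,[0,0,0],[0,0,0]]])

```text
clock: 44.32
tcp_pos: [0.5773, -0.066, 0.1449]
tcp_rot: [0.025, 3.141, -0.0]
ft_force: [0.4, 0.0, -0.8]
width: 0.0555
```

```bash
python3 -c "
from h import *
snap('wrist','w27')
go(.580,-.0656,.1265,-.017)"
```

```text
t 44.37 tcp [ 0.5775 -0.066   0.1451] yaw -0.0157 F [0.4 0.6 0.1] w 0.0555
 turn(deg) [-0.    0.03  0.08]  shift if turned first(mm) [-2.5  0.4 18.6]  shift now axes [-2.5  0.4 18.6]
```

View pics/w27.png

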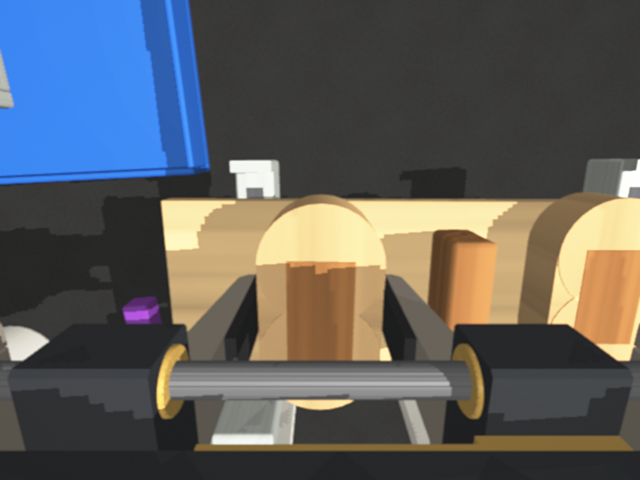

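Request:
drive_tool(moves=[[20,[-2.5,0.4,6],[0,0,0]],[20,[0,0,6],[0,0,0]],[20,[0,0,5],[0,0,0]],[20,[0,0,0],[0,0,0]],[20,[0,0,0],[0,0,0]],[20,[0,0,0],[0,0,0]]])

```text
clock: 44.87
tcp_pos: [0.5796, -0.0656, 0.1277]
tcp_rot: [-0.025, -3.141, -0.0]
ft_force: [0.5, 0.1, -0.5]
width: 0.0556
```

Request:
drive_tool(moves=[[20,[0,0,1.2],[0,0,0]],[20,[0,0,0],[0,0,0]],[20,[0,0,0],[0,0,0]]])

```text
clock: 45.12
tcp_pos: [0.5798, -0.0656, 0.1267]
tcp_rot: [0.025, 3.141, -0.0]
ft_force: [-0.6, -0.5, 0.1]
width: 0.0561
```

Request:
drive_tool(moves=[[20,[0,0,1],[0,0,0]],[20,[0,0,0],[0,0,0]],[20,[0,0,0],[0,0,0]]])

```text
clock: 45.37
tcp_pos: [0.5796, -0.0657, 0.126]
tcp_rot: [0.025, 3.141, -0.0]
ft_force: [-2.5, -1.0, 4.4]
width: 0.0561
```

Contact was felt at 5 N, so I'll release, rise and retreat.

Request:
drive_tool(moves=[[20,[0,0,-0.5],[0,0,0]],[20,[0,0,0],[0,0,0]],[74,[0,0,0],[0,0,0]],[74,[0,0,0],[0,0,0]],[74,[0,0,0],[0,0,0]],[74,[0,0,-10],[0,0,0]],[74,[0,0,-25],[0,0,0]],[74,[0,0,-35],[0,0,0]],[74,[20,0,-35],[0,0,0]],[74,[40,0,0],[0,0,0]]])

```text
clock: 46.2
tcp_pos: [0.5259, -0.0652, 0.2382]
tcp_rot: [0.024, 3.129, -0.002]
ft_force: [-0.9, -0.7, 1.5]
width: 0.0682
```

Request:
drive_tool(moves=[[74,[40,40,-20],[0,0,0]],[74,[40,40,-20],[0,0,0]],[74,[30,40,0],[0,0,0]],[74,[0,40,0],[0,0,0]],[74,[0,40,0],[0,0,0]],[74,[0,40,0],[0,0,0]],[74,[0,40,0],[0,0,0]],[74,[0,40,0],[0,0,0]],[74,[0,0,0],[0,0,0]],[74,[0,0,0],[0,0,0]]])

```text
clock: 47.03
tcp_pos: [0.4435, 0.2273, 0.2594]
tcp_rot: [0.019, 3.141, 0.0]
ft_force: [0.7, -1.5, -0.1]
width: 0.0681
```

Run:
```python
from h import *
for n in ['side','top']: snap(n,n+'28')
go(.4,.2,.2,0)
b=cv2.imread('pics/side28.png')
f=lambda x0,y0,w,h,s:cv2.resize(b[y0:y0+h,x0:x0+w],None,fx=s,fy=s,interpolation=cv2.INTER_CUBIC)
cv2.imwrite('pics/z28.png',f(300,140,140,150,4))
b=cv2.imread('pics/top28.png');cv2.imwrite('pics/z29.png',f(230,150,160,110,5))
```

```text
t 47.13 tcp [0.4435 0.225  0.2591] yaw -0.015 F [ 0.5 -0.2 -0.1] w 0.0679
 turn(deg) [-0.03 -0.01 -0.86]  shift if turned first(mm) [ 43.5 -25.   59.1]  shift now axes [ 43.1 -25.6  59.1]
```

View pics/z28.png

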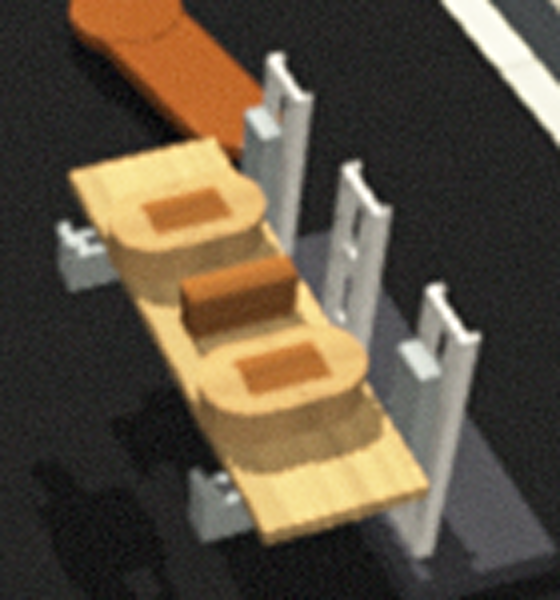

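View pics/z29.png

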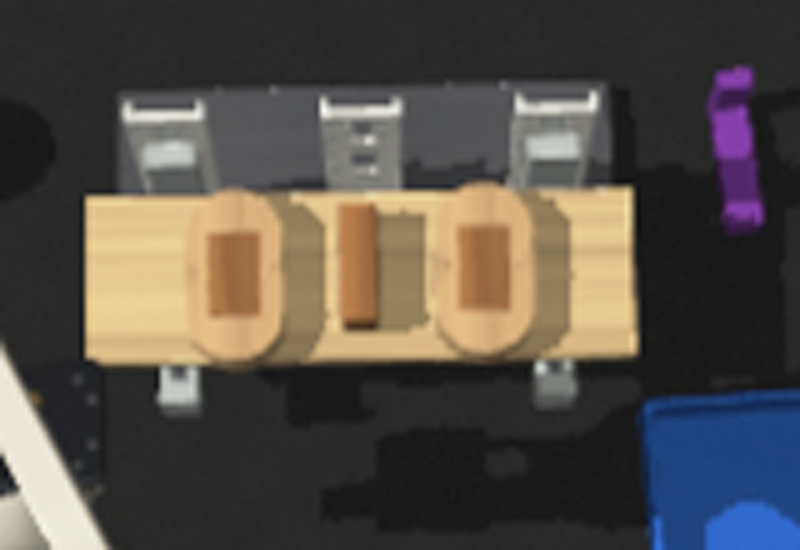

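View pics/top28.png

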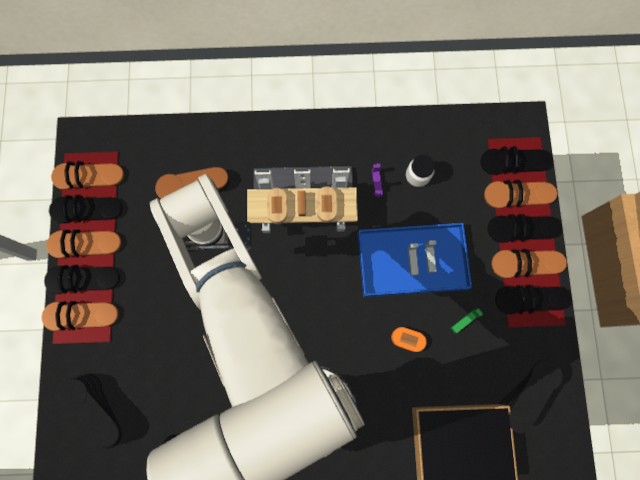

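Run:
```python
from h import *
im,c=load('top28'); f=lambda a,b:(230+(a+.5)/5-.5,150+(b+.5)/5-.5)
Q=np.array([onz(c,*f(*p),.121)[:2] for p in [(85,197),(633,188),(638,355),(87,363)]]);print('board',Q.round(4).tolist(),Q.mean(0).round(4))
d=Q[0]-Q[1];print('len',np.linalg.norm(d),'yaw',np.arctan2(-d[0],d[1]))
for n,p,z in [('rib',(359,264),.155),('blankL',(235,275),.149),('blankR',(484,268),.149)]: print(n,onz(c,*f(*p),z).round(4))
for n,p in [('p0 top',[(124,118),(205,116)]),('p1',[(321,113),(402,111)]),('p2',[(514,109),(598,107)])]: print(n,np.mean([onz(c,*f(*q),.205) for q in p],0).round(4))
for n,p in [('b0 stop',[(160,400),(200,398)]),('b2 stop',[(535,392),(576,390)])]: print(n,np.mean([onz(c,*f(*q),.12) for q in p],0).round(4))
# triangulate upright top back corners/mid
def tri(c1,p1,c2,p2):
    o1,d1=ray(c1,*p1);o2,d2=ray(c2,*p2)
    A=np.array([d1,-d2]).T;t=np.linalg.lstsq(A,o2-o1,rcond=None)[0]
    return ((o1+d1*t[0]+o2+d2*t[1])/2).round(4),round(float(np.linalg.norm(o1+d1*t[0]-o2-d2*t[1])),4)
im2,c2=load('side28'); g=lambda a,b:(300+(a+.5)/4-.5,140+(b+.5)/4-.5)
print('b0 up top centre',tri(c,f(170,154),c2,g(262,124)))
print('b2 up top centre',tri(c,f(553,146),c2,g(420,359)))
print('p0 topfront mid',tri(c,f(165,117),c2,g(286,80)), 'p2',tri(c,f(556,108),c2,g(450,317)))
```

```text
board [[0.6396, 0.1686], [0.6337, -0.1533], [0.5325, -0.1509], [0.539, 0.1684]] [0.5862 0.0082]
len 0.3219141053305021 yaw -0.0184156950004372
rib [0.5831 0.0087 0.155 ]
blankL [0.5808 0.08   0.149 ]
blankR [ 0.5799 -0.0628  0.149 ]
p0 top [0.6577 0.1142 0.205 ]
p1 [0.6567 0.004  0.205 ]
p2 [ 0.6552 -0.1048  0.205 ]
b0 stop [0.5159 0.115  0.12  ]
b2 stop [ 0.513  -0.1022  0.12  ]
b0 up top centre (array([0.6484, 0.1145, 0.1679]), 0.0002)
b2 up top centre (array([ 0.6458, -0.1046,  0.1688]), 0.0013)
p0 topfront mid (array([0.6606, 0.1142, 0.1991]), 0.0017) p2 (array([ 0.6587, -0.1056,  0.1982]), 0.0023)
```

```bash
python3 -c "
from h import *
print(workorder.close_job())"
```

```text
the job is handed in; nothing more can be done
None
```

The shelf is up and I handed the job in at about 47 s on the robot clock. The hand-in gave no verdict, so everything below is from my own last pictures.

**Brackets:** there were two brackets with hooked tabs. I hooked one into each outer upright and pushed it down until it stopped. The bracket tops measure 31 and 29 mm below the post tops, where about 31 mm is expected, so both read as locked.

**Board:** it lies flat on the bars. The rib is about 74 mm in front of the middle upright (72 given) and 4–5 mm off centre. It is square to the rack within 0.01 rad.

**Sole blanks:** one lies on each side of the rib, 71 mm from its centre and 3 mm or less off along the board's depth.

**Left in place:** the plain angles are still in the crate, and the sole pile and jar look unmoved in the top view. The gripper was clear of everything.

**Readings that disagreed:**
- **Camera offset:** the side camera read up to 5 mm differently in y from the top and wrist cameras. I used the top and wrist cameras for alignment, and both brackets went in without snagging.
- **Early bracket heights:** the first side-view heights suggested the brackets sat 6–12 mm too low. The final two-camera check and the height of the board on the bars did not bear that out.

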